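# Change over the cup-decorating station

### The arm

A 6-joint arm with a two-finger parallel gripper is mounted at the origin on the work surface. World frame = base frame: x ahead of the robot, y to its left, z up, the work surface at z = 0. Lengths are in m, angles in rad, forces in N, time in s.
With the tool pointing down it reaches from about 0.35 to 0.875 m from the base axis. Payload 4.2 kg.
Tool frame: the origin (TCP) lies at the very end of the fingers, on their centre line; the grasp point (between the pads) lies 19 mm behind it (bot.grasp_offset is the distance from the TCP to the grasp point, in m); x points along the fingers, y is the direction in which the jaws open and shut, and the axes are right-handed (so a half turn about x gives the same grasp; the last joint's range is limited). The gripper opens to 87 mm and grips with 3 to 60 N. Pads are 19 mm wide; open, the fingers measure 117 mm over their backs; the gripper's body (75 mm by 190 mm) begins 51 mm behind the grasp point.
Start: joints at [0.259, 0.385, 0.008, 0, -1.194, -0.259], TCP at [0.625, 0, 0.223] pointing down, gripper open.
Joint ranges: [-3.14, 3.14], [-1.21, 2.06], [-1.07, 1.41], [-3.16, 2.05], [-2.99, -0.16], [-3.1, 3.1]. Speed limits (rad/s): [2.79, 2.79, 3.14, 3.14, 3.14, 3.14].

### API

Orientations are given as [roll, pitch, yaw] about the fixed x, y, z axes, in that order (R = Rz(yaw) Ry(pitch) Rx(roll)).
In Python, from bench import bot gives the robot as it stands. The module is installed in compiled form; this text tells all that it offers.
- The arm moves only by the tool servo_tool, never from a script. Its argument "steps" is a list of rows, each an object of numbers: "x", "y", "z": the shift along the tool's x, y, z in mm; "spin": the turn about the tool's x in rad; "hand": the opening, from -1 (shut) to 1 (fully open), so that 0 is half open. A call has 1 to 20 rows; each row shifts and turns the commanded pose from where the row before left it, along the tool's axes as they then stand; what a row does not reach is not made up. A row lasts 1/10 s, in which the tool goes at most 50 mm and 8.59 degrees, less where a joint would pass 70% of its speed; a pose out of reach is approached as far as the arm can. A call is refused whole if a number of a shift passes 50 or a number of a turn 0.15, either way. A call with a gripper value outside its range is refused whole. The fingers move at their own pace and stop on an object; "squeeze" is the grip in N (left out, the last holds). Time passes only in rows, so rows that do not move let the fingers close. It gives the time, the measured TCP pose, the force and the opening at its end, in the units of the state.
- bot.observe(): the state, without advancing time (a new reading comes with each control period).
- bot.grab_frame(name): name is "scene" or "side" or "wrist"; returns the picture (400x640x3 uint8, blue, green, red); there is no depth.
- bot.camera_model(name): a dict with "fx", "fy", "cx", "cy" (pixels), "dist_coeffs" ([k1, k2, p1, p2, k3] as OpenCV has them; the pictures are not rectified), "R" (3x3) and "t" (3): a world point X has camera coordinates R X + t. Camera axes: x right, y down, z forward; pixel columns grow to the right and rows downward; lengths in m; the calibration is good to about 2 mm. A picture is of the moment at which its call begins: read the wrist's pose just before it. camera_model takes no time and is no camera call; for the wrist camera it gives the pose at the moment of the call.
- bot.job_done(): hands the job in, once; it reports no verdict.
The state is a dict: "time": time; "joints": joint angles; "joint_vel": joint speeds; "joint_torque": joint torques, N m; "ee_pos": TCP position; "tool_rot": TCP orientation; "ft_force": force on the tool from outside, world axes, zero at the start; "moment": the same for the moment, N m; "finger_gap": opening from 0.0 (shut) to 1.0 (fully open).
Only numpy, scipy, OpenCV 4.12 (cv2) and the standard library are available. Lean on these libraries where they do the work, as an engineer would, in place of code of your own. Each camera call takes 0.05 s, during which the arm holds its last target. There are 200 camera calls.

### The job

Change over the decorating wheel for the next cup: first lift the painted cup off the wheel onto the ware board, standing mouth down with its handle pointing the same way as the finished cup's, then stand the blank cup mouth down in the centre of the wheel with its handle over the engraved mark, and leave the wheel turned by its rim so that the mark faces the fixed pointer. Also clear every brush that lies on the bench into the drying rack, its handle pressed fully home in a pair of spring clips (any free pair) and its bristles over the drip tray. Do not tip a cup, and leave the finished cup and the jars where they stand.

Things in the scene. Friction and masses are not known exactly. Their poses are not given: they have to be found in the camera images.
- wheel: fixed cast foot of a banding wheel, 156 mm across, below 17 mm; origin on the wheel's axis at bench height, own -x towards the pointer. On it turns a 200 mm iron disc: underside 40 mm, flat top 52 mm above the bench, with a raised rim to pinch and turn it by: 9 mm thick, radius 91 to 100 mm, top at 68 mm. Pointer post 8 by 16 mm at radius 115 to 123 mm, 70 mm high: keep clear
- wheel_head (a joint): angle of the wheel's disc, counter-clockwise from above positive, no end stops. At 0 the mark is opposite the pointer (the foot's +x side); it faces the pointer at pi or -pi. The bearing is slightly stiff (about 0.06 N m); the disc stays where it is left
- wheel_mark (a point): the engraved mark: a white-filled line 5 mm wide over the top of the rim, running on across the disc to 58 mm from the axis. This point is on top of the rim, 95.5 mm from the axis, 68 mm up; its x points from the axis out through the mark, z up
- wheel_hub (a point): centre of the disc's flat top, 52 mm up; its axes turn with the head, x towards the mark
- wheel_pointer (a point): tip of the fixed brass pointer, 104 mm from the wheel's axis and 68 mm up; axes as those of the foot
- painted_cup: at the start it stands on the wheel, decorated with bands and leaves, a painted ring on its foot. A straight espresso cup, mouth down: 60 mm across, 62 high, 0.16 kg, loop handle 9 mm wide reaching 54 mm from its axis. Origin on its axis at its mouth (underside as it stands); z up, x towards the handle
- painted_cup_handle (a point): point in the handle of the painted cup, 45 mm from its axis, 30 mm above its mouth
- blank_cup: the only undecorated cup, at the start on the ware board. A straight espresso cup, mouth down: 60 mm across, 62 high, 0.16 kg, loop handle 9 mm wide reaching 54 mm from its axis. Origin on its axis at its mouth (underside as it stands); z up, x towards the handle
- blank_cup_handle (a point): point in the handle of the blank cup, 45 mm from its axis, 30 mm above its mouth
- finished_cup: decorated cup already on the ware board, its handle towards the board's own -x side (roughly towards the robot); it stays there. A straight espresso cup, mouth down: 60 mm across, 62 high, 0.16 kg, loop handle 9 mm wide reaching 54 mm from its axis. Origin on its axis at its mouth (underside as it stands); z up, x towards the handle
- ware_board: fixed plywood board, 100 (x) by 310 (y) by 18 mm high, for cups to stand on. Origin under its centre at bench height. At the start two cups stand at its own y = -105 mm and y = 0; the end at y = +105 mm is free
- rack: fixed brush rack; origin at bench height midway between its rails, x along a stored brush from handle to bristles. Rails at x = -32 and 32 mm, 18 wide, 39 high, carry C clips open upwards, in pairs at y = -90, -30, 30, 90. Clip: 12 wide in x, mouth 23 wide, 70 high, throat 13; it snaps over an 18 mm handle pushed straight down, about 10 N a pair; seated axis 52 mm up. Base 12 high
- drip_tray (a point): centre of the floor of the rack's drip tray (78 by 235 by 14 mm), 3 mm above the bench, 96 mm from the rack's origin along its x; axes as those of the rack
- brush0: flat glaze brush, 179 mm long, about 0.07 kg: round handle 18 mm across from x = -62 to +52 mm, then ferrule and bristles 38 wide, 18 thick, to x = +117 mm. Origin on the handle's axis, 9 mm up when lying, where it is held and which comes midway between two clips; x towards the bristles; centre of mass 20 mm from it towards the bristles. May be absent
- brush1: brush like brush0, same axes. May be absent
- brush2: brush like brush0, same axes. May be absent
- brush3: brush like brush0, same axes. May be absent
- jar_a: open glaze jar, 58 mm across, 72 mm high; leave it where it stands. Origin in the centre of its underside
- jar_b: open glaze jar, 58 mm across, 72 mm high; leave it where it stands. Origin in the centre of its underside
Not all that is in view belongs to the job. Leave any orange look-alike of the brush0 alone.

How it is judged:
On the way, in this order (a step that is already met when the one before it is completed fails the run):
1. the painted cup stands on the ware board, let go, mouth down, its handle pointing the same way as the finished cup's (x of painted_cup in the frame of ware_board between -0.025 and 0.025 m and y of painted_cup in the frame of ware_board between -0.135 and 0.135 m and z of painted_cup in the frame of ware_board between 0.014 and 0.023 m and angle between painted_cup's own z axis and vertical below 0.08 rad and angle between the x axis of painted_cup and the x axis of ware_board, either way round below 0.35 rad and x of painted_cup_handle in the frame of ware_board below -0.012 m and linear speed of painted_cup below 0.02 m/s and contact force between painted_cup and the fingers below 0.1 N), for 0.3 s.
2. the blank cup stands mouth down in the centre of the wheel, let go, its handle over the engraved mark (horizontal distance between blank_cup and wheel_hub below 0.012 m and z of blank_cup in the frame of wheel_hub between -0.004 and 0.005 m and angle between blank_cup's own z axis and vertical below 0.08 rad and x of blank_cup_handle in the frame of wheel_hub above 0.02 m and y of blank_cup_handle in the frame of wheel_hub between -0.015 and 0.015 m and linear speed of blank_cup below 0.02 m/s and contact force between blank_cup and the fingers below 0.1 N), for 0.3 s.
At the end, for the whole second after the job is handed in: Mark within 6 mm of the pointer; blank cup within 12 mm of the wheel's centre, handle within 15 mm of the mark's line; painted cup upright on the board within 25 mm of its centre line, handle within 20 degrees of the board's -x; each brush seated in clips, bristles over the tray; all still (all of step 1 and all of step 2 and y of wheel_mark in the frame of wheel_pointer between -0.006 and 0.006 m and horizontal distance between wheel_mark and wheel_pointer below 0.02 m and velocity of joint wheel_head between -0.05 and 0.05 rad/s and x of brush0 in the frame of rack between -0.015 and 0.02 m and z of brush0 in the frame of rack between 0.047 and 0.056 m and (y of brush0 in the frame of rack between -0.095 and -0.085 m or y of brush0 in the frame of rack between -0.035 and -0.025 m or y of brush0 in the frame of rack between 0.025 and 0.035 m or y of brush0 in the frame of rack between 0.085 and 0.095 m) and angle between the x axis of each of brush0, brush1, brush2, brush3 and the x axis of rack, either way round below 0.09 rad and x of drip_tray in the frame of brush0 above 0.05 m and linear speed of each of brush0, brush1, brush2, brush3 below 0.02 m/s and contact force between each of brush0, brush1, brush2, brush3 and the fingers below 0.1 N and x of brush1 in the frame of rack between -0.015 and 0.02 m and z of brush1 in the frame of rack between 0.047 and 0.056 m and (y of brush1 in the frame of rack between -0.095 and -0.085 m or y of brush1 in the frame of rack between -0.035 and -0.025 m or y of brush1 in the frame of rack between 0.025 and 0.035 m or y of brush1 in the frame of rack between 0.085 and 0.095 m) and x of drip_tray in the frame of brush1 above 0.05 m and x of brush2 in the frame of rack between -0.015 and 0.02 m and z of brush2 in the frame of rack between 0.047 and 0.056 m and (y of brush2 in the frame of rack between -0.095 and -0.085 m or y of brush2 in the frame of rack between -0.035 and -0.025 m or y of brush2 in the frame of rack between 0.025 and 0.035 m or y of brush2 in the frame of rack between 0.085 and 0.095 m) and x of drip_tray in the frame of brush2 above 0.05 m and x of brush3 in the frame of rack between -0.015 and 0.02 m and z of brush3 in the frame of rack between 0.047 and 0.056 m and (y of brush3 in the frame of rack between -0.095 and -0.085 m or y of brush3 in the frame of rack between -0.035 and -0.025 m or y of brush3 in the frame of rack between 0.025 and 0.035 m or y of brush3 in the frame of rack between 0.085 and 0.095 m) and x of drip_tray in the frame of brush3 above 0.05 m and angle between finished_cup's own z axis and vertical below 0.08 rad and distance of finished_cup from where it was at the start of the episode below 0.03 m); the robot touches nothing.
It fails at once if a cup tipped over (angle between any of painted_cup, blank_cup, finished_cup's own z axis and vertical above 0.6 rad).
It fails at once if a jar knocked over or pushed more than 6 cm (distance of any of jar_a, jar_b from where it was at the start of the episode above 0.06 m or angle between any of jar_a, jar_b's own z axis and vertical above 0.5 rad).
Of brush0, brush1, brush2, brush3 only 2 to 4 are there at a start; the rules pass over those that are not, and their reading is None.
At some moment in a run one of brush0, brush1, brush2, brush3 may be knocked a few centimetres aside while the robot is not near it.
It also fails if it takes over 210 s, if anything falls off the work surface, if the arm or the gripper's body presses on something with over 40 N, if the wrist force passes 120 N, or if a joint passes its speed limit or range.

## Working session

There is one attempt and no reset: what is moved stays moved. The work goes in short steps, Python scripts to look and compute and a tool call to move; the robot and the scene stay as the last step left them, time stands still between calls to the robot, and variables do not carry over. Pictures are saved under pics/ and viewed, about 12 in all and at most 16, crops included, and the job is handed in when it is done.

Besides the shell and the picture viewer there is one more tool, called after ">>>" by a JSON object that holds its "method" and its "body". servo_tool: Moves the arm, as the interface text tells. Its arguments: {"type":"object","properties":{"steps":{"type":"array"},"squeeze":{"type":"number"}},"required":["steps"]}

```bash
mkdir -p pics; python3 - <<'E'
from bench import bot
import cv2,numpy as np
for n in("scene","side","wrist"):
    m=bot.camera_model(n);print(n,[round(m[k],1) for k in("fx","fy","cx","cy")],np.round(m["dist_coeffs"],3),"C",np.round(-np.array(m["R"]).T@m["t"],3));print(np.round(m["R"],2).tolist())
    cv2.imwrite(f"pics/{n}0.png",bot.grab_frame(n))
o=bot.observe();print({k:np.round(v,3).tolist() for k,v in o.items()})
E
```

```text
scene [398.4, 398.4, 318.8, 204.5] [-0.032  0.     0.     0.     0.   ] C [ 1.062 -0.488  0.788]
[[0.64, 0.77, -0.02], [0.52, -0.45, -0.73], [-0.56, 0.46, -0.69]]
side [389.6, 389.6, 320.5, 194.1] [-0.025  0.     0.     0.     0.   ] C [0.422 0.828 0.677]
[[-1.0, -0.07, -0.0], [-0.04, 0.59, -0.81], [0.06, -0.81, -0.59]]
wrist [279.3, 279.3, 320.6, 199.3] [0.002 0.    0.    0.    0.   ] C [ 0.624 -0.084  0.384]
[[-1.0, 0.0, 0.0], [0.0, 0.95, 0.3], [-0.0, 0.3, -0.95]]
{'time': 0.15, 'joints': [0.259, 0.385, 0.007, -0.0, -1.194, -0.259], 'joint_vel': [-0.0, -0.003, 0.004, 0.001, -0.0, 0.001], 'joint_torque': [0.0, -39.105, 18.759, 4.222, 0.012, -0.0], 'ee_pos': [0.625, 0.0, 0.222], 'tool_rot': [1.639, 1.569, -3.073], 'ft_force': [0.316, -0.327, 0.269], 'moment': [-0.005, 0.041, -0.032], 'finger_gap': 1.003}
```

View pics/scene0.png

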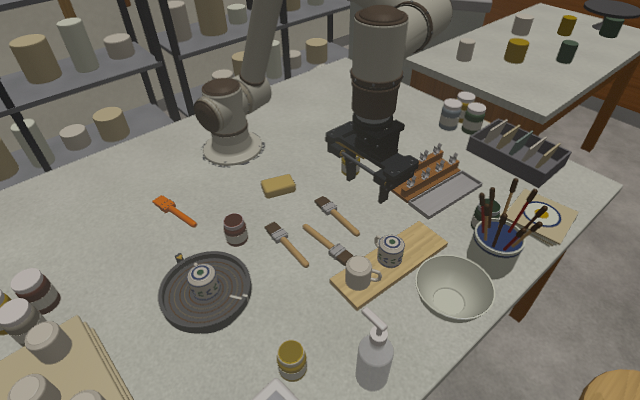

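View pics/side0.png

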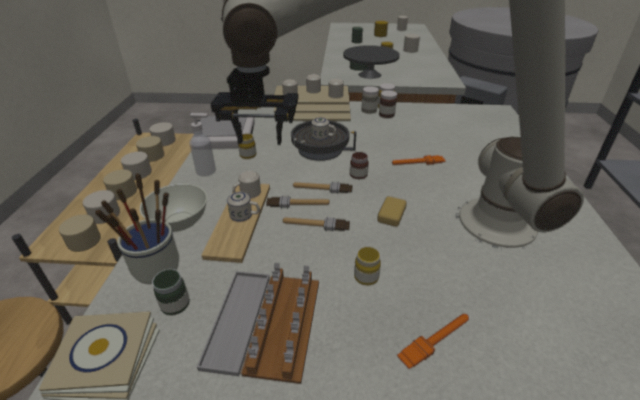

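View pics/wrist0.png

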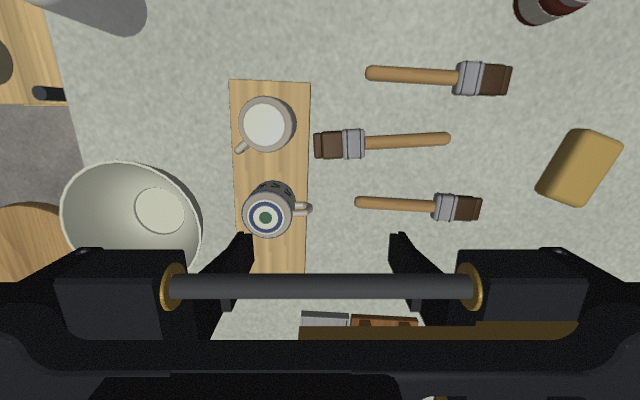

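```bash
cat > h.py <<'E'
from bench import bot
import cv2,numpy as np
def ray(m,px):
    K=np.array([[m["fx"],0,m["cx"]],[0,m["fy"],m["cy"]],[0,0,1.]])
    p=cv2.undistortPoints(np.array(px,float).reshape(-1,1,2),K,np.array(m["dist_coeffs"])).reshape(-1,2)
    R=np.array(m["R"]);C=-R.T@np.array(m["t"]);return C,np.c_[p,np.ones(len(p))]@R
def at(m,px,z):
    C,d=ray(m,px);s=(z-C[2])/d[:,2];return C+s[:,None]*d
def proj(m,X):
    K=np.array([[m["fx"],0,m["cx"]],[0,m["fy"],m["cy"]],[0,0,1.]]);R=np.array(m["R"])
    return cv2.projectPoints(np.array(X,float).reshape(-1,1,3),cv2.Rodrigues(R)[0],np.array(m["t"],float),K,np.array(m["dist_coeffs"]))[0].reshape(-1,2)
def P(name,m,px,z): print(name,np.round(at(m,px,z)[:,:2],3).tolist())
E
python3 - <<'E'
from h import *
w=bot.camera_model("wrist");s=bot.camera_model("scene");d=bot.camera_model("side")
P("A",w,[(366,72),(511,79)],.009);P("B",w,[(450,139),(315,145)],.009);P("C",w,[(355,202),(482,208)],.009)
P("board",w,[(229,79),(310,83)],.018);P("blank",w,[(267,124)],.08);P("bh",w,[(238,150)],.05);P("fin",w,[(265,217)],.08);P("fh",w,[(310,208)],.05)
P("wheelLRTB",s,[(158,295),(252,285),(208,251),(197,331),(205,290)],.068);P("mark,pointer",s,[(245,297),(181,260)],.068)
P("painted",s,[(201,272)],.114)
P("rack side",d,[(277,270),(310,270),(250,365),(287,370)],.07)
P("traycorn",d,[(240,275),(205,365)],.014)
P("jars",s,[(235,240),(291,370)],.0);P("jars",d,[(368,278),(359,175)],0)
E
```

```text
A [[0.567, -0.129], [0.387, -0.121]]
B [[0.452, -0.048], [0.631, -0.04]]
C [[0.575, 0.039], [0.393, 0.049]]
board [[0.734, -0.12], [0.636, -0.116]]
blank [[0.68, -0.07]]
bh [[0.721, -0.039]]
fin [[0.688, 0.034]]
fh [[0.637, 0.034]]
wheelLRTB [[0.46, -0.45], [0.571, -0.281], [0.421, -0.307], [0.592, -0.426], [0.515, -0.366]]
mark,pointer [[0.587, -0.309], [0.404, -0.369]]
painted [[0.504, -0.358]]
rack side [[0.551, 0.274], [0.482, 0.269], [0.563, 0.486], [0.501, 0.491]]
traycorn [[0.644, 0.243], [0.658, 0.46]]
jars [[0.374, -0.217], [0.749, -0.316]]
jars [[0.356, 0.221], [0.37, -0.204]]
```

>>> {"method": "servo_tool", "body": {"steps": [{"x": -7, "y": 14, "z": -38}, {"x": -7, "y": 14, "z": -38}, {"x": -7, "y": 14, "z": -38}, {"x": -7, "y": 14, "z": -38}, {"x": -7, "y": 14, "z": -38}, {"x": -7, "y": 14, "z": -38}, {"x": -7, "y": 14, "z": -38}, {"x": -7, "y": 17, "z": -34}, {}, {}, {}]}}

```text
schema error: expected keys x, y, z, spin, hand
```

```bash
python3 - <<'E'
from h import *
import pickle
m=bot.camera_model("wrist");o=bot.observe();f=bot.grab_frame("wrist");cv2.imwrite("pics/w1.png",f);pickle.dump(m,open("w1.pkl","wb"))
print({k:np.round(o[k],3).tolist() for k in("time","ee_pos","tool_rot","joints")})
E
```

```text
{'time': 0.15, 'ee_pos': [0.625, 0.0, 0.222], 'tool_rot': [1.639, 1.569, -3.073], 'joints': [0.259, 0.385, 0.007, -0.0, -1.194, -0.259]}
```

View pics/w1.png

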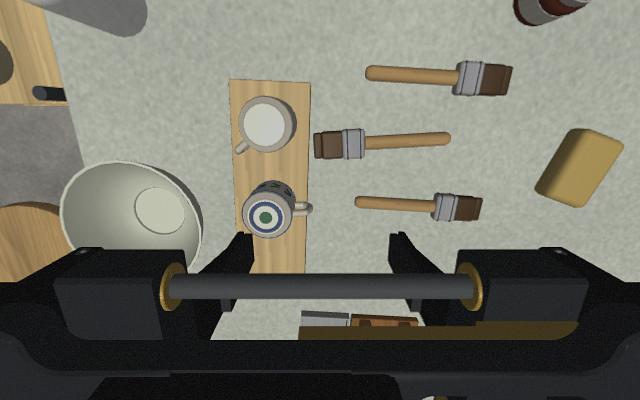

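>>> {"method": "servo_tool", "body": {"steps": [{"x": -7, "y": 14, "z": -38, "spin": 0, "hand": 1}, {"x": -7, "y": 14, "z": -38, "spin": 0, "hand": 1}, {"x": -7, "y": 14, "z": -38, "spin": 0, "hand": 1}, {"x": -7, "y": 14, "z": -38, "spin": 0, "hand": 1}, {"x": -7, "y": 14, "z": -38, "spin": 0, "hand": 1}, {"x": -7, "y": 14, "z": -38, "spin": 0, "hand": 1}, {"x": -7, "y": 14, "z": -38, "spin": 0, "hand": 1}, {"x": -7, "y": 17, "z": -34, "spin": 0, "hand": 1}, {"x": 0, "y": 0, "z": 0, "spin": 0, "hand": 1}, {"x": 0, "y": 0, "z": 0, "spin": 0, "hand": 1}, {"x": 0, "y": 0, "z": 0, "spin": 0, "hand": 1}]}}

```text
time: 1.3
ee_pos: [0.5101, -0.2992, 0.2781]
tool_rot: [0.821, 1.57, 2.393]
ft_force: [-0.6, 0.1, 0.1]
finger_gap: 0.998
```

```bash
cat >> h.py <<'E'
import pickle
def snap(name,n):
    m=bot.camera_model(name);f=bot.grab_frame(name);cv2.imwrite(f"pics/{n}.png",f);pickle.dump(m,open(n+".pkl","wb"))
    o=bot.observe();print({k:np.round(o[k],3).tolist() for k in("time","ee_pos","joints")});return m,f
E
python3 -c "
from h import *
snap('wrist','w1')"
```

```text
{'time': 1.35, 'ee_pos': [0.51, -0.299, 0.278], 'joints': [-0.257, 0.295, 0.015, -0.0, -1.292, 0.258]}
```

View pics/w1.png

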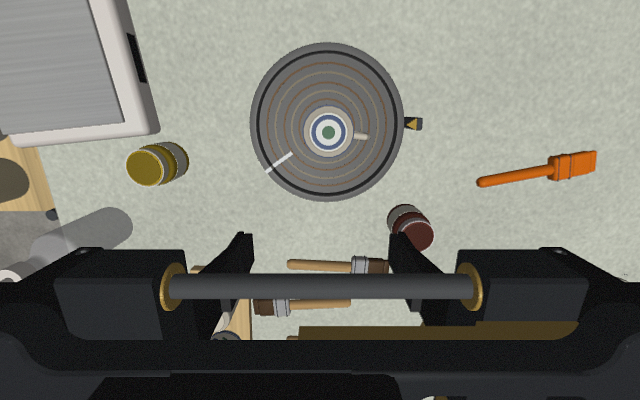

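```bash
python3 - <<'E'
from h import *
from scipy.optimize import least_squares
m=pickle.load(open("w1.pkl","rb"));f=cv2.imread("pics/w1.png")
g=cv2.GaussianBlur(f,(3,3),0).astype(float).mean(2)
# wheel outer edge: for angles, search radial gradient around projected circle
c=at(m,[(327,122)],.068)[0]
for it in range(4):
    pts=[]
    for a in np.linspace(0,2*np.pi,120,endpoint=False):
        u=np.array([np.cos(a),np.sin(a),0])
        if np.cos(a-np.pi)>.9: continue
        rs=np.linspace(.09,.112,45)
        q=proj(m,c+rs[:,None]*u).astype(np.float32)
        v=cv2.remap(g.astype(np.float32),q[:,:1],q[:,1:],cv2.INTER_LINEAR).ravel()
        k=np.argmax(np.diff(v)); pts.append((c+rs[k]*u)[:2])
    pts=np.array(pts)
    r=least_squares(lambda p:np.hypot(*(pts-p[:2]).T)-p[2],[*c[:2],.1],loss="soft_l1",f_scale=.001).x
    c[:2]=r[:2]
print("wheel",r)
hsv=cv2.cvtColor(f,cv2.COLOR_BGR2HSV)
P("cup",m,[(328,132)],.114)
b=((hsv[...,0]>95)&(hsv[...,0]<130)&(hsv[...,1]>60)).astype(np.uint8);b[:100]=0;b[165:]=0;b[:,:295]=0;b[:,365:]=0
ys,xs=np.nonzero(b);(cx,cy),R=cv2.minEnclosingCircle(np.c_[xs,ys].astype(np.float32));print(cx,cy,R,len(xs));P("cupblue",m,[(cx,cy)],.114)
P("h",m,[(368,137)],.095);P("h.08",m,[(368,137)],.08);P("mark rim",m,[(267,171)],.068);P("mark in",m,[(292,154)],.052);P("ptr",m,[(405,124),(421,124)],.068)
cv2.imwrite("pics/crop1.png",cv2.resize(f[30:215,240:430],None,fx=3,fy=3,interpolation=cv2.INTER_CUBIC))
E
```

```text
wheel [ 0.49946924 -0.36238935  0.09818841]
cup [[0.501, -0.36]]
328.0 131.0 26.305992126464844 409
cupblue [[0.501, -0.361]]
h [[0.452, -0.352]]
h.08 [[0.449, -0.351]]
mark rim [[0.582, -0.305]]
mark in [[0.549, -0.326]]
ptr [[0.4, -0.366], [0.38, -0.366]]
```

View pics/crop1.png

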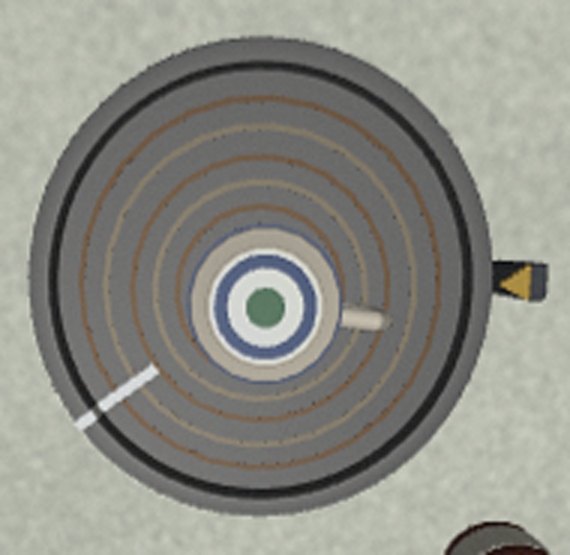

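>>> {"method": "servo_tool", "body": {"steps": [{"x": 0, "y": 5, "z": -31, "spin": 0, "hand": 1}, {"x": 0, "y": 5, "z": -31, "spin": 0, "hand": 1}, {"x": 10, "y": 0, "z": 0, "spin": -0.14, "hand": 1}, {"x": 10, "y": 0, "z": 0, "spin": -0.14, "hand": 1}, {"x": 10, "y": 0, "z": 0, "spin": -0.14, "hand": 1}, {"x": 10, "y": 0, "z": 0, "spin": -0.14, "hand": 1}, {"x": 10, "y": 0, "z": 0, "spin": -0.14, "hand": 1}, {"x": 10, "y": 0, "z": 0, "spin": -0.14, "hand": 1}, {"x": 10, "y": 0, "z": 0, "spin": -0.14, "hand": 1}, {"x": 10, "y": 0, "z": 0, "spin": -0.14, "hand": 1}, {"x": 10, "y": 0, "z": 0, "spin": -0.14, "hand": 1}, {"x": 10, "y": 0, "z": 0, "spin": -0.14, "hand": 1}, {"x": 0, "y": 0, "z": 0, "spin": 0, "hand": 1}, {"x": 0, "y": 0, "z": 0, "spin": 0, "hand": 1}]}}

```text
time: 2.75
ee_pos: [0.5006, -0.3612, 0.1785]
tool_rot: [0.374, 1.57, -2.939]
ft_force: [-1.2, 0.0, 1.5]
finger_gap: 0.995
```

```bash
cat >> h.py <<'E'
from scipy.spatial.transform import Rotation as Ro
def pose():
    o=bot.observe();R=Ro.from_euler("xyz",o["tool_rot"]).as_matrix();return np.array(o["ee_pos"]),R,np.degrees(np.arctan2(R[1,1],R[0,1]))%360,o
def go(*wps):
    """waypoints (x,y,z,psi): tool-axis shift from the wp before, done at its old psi, then spin"""
    p,R,psi,o=pose();print("now",np.round(p,4),"psi %.1f"%psi,"tilt",np.round(R[:,0],3),"q1 %.2f q6 %.2f"%(o["joints"][0],o["joints"][5]),"gap %.3f"%o["finger_gap"],"F",np.round(o["ft_force"],1),"t",round(o["time"],2))
    for w in wps:
        a=np.radians(psi);d=np.array(w[:3])-p
        s=-((w[3]-psi+180)%360-180)
        print("shift mm x%7.1f y%7.1f z%7.1f  spin %.3f"%(-d[2]*1e3,(d[0]*np.cos(a)+d[1]*np.sin(a))*1e3,(d[0]*np.sin(a)-d[1]*np.cos(a))*1e3,np.radians(s)))
        p=np.array(w[:3]);psi=w[3]
E
python3 - <<'E'
from h import *
go((.5005,-.361,.074,260),(.5005,-.361,.22,260),(.691,.14,.22,268),(.691,.14,.094,268))
E
```

```text
now [ 0.5006 -0.3612  0.1785] psi 260.1 tilt [-0. -0. -1.] q1 -0.36 q6 1.76 gap 0.995 F [-1.2  0.   1.5] t 2.75
shift mm x  104.5 y   -0.2 z    0.1  spin 0.002
shift mm x -146.0 y   -0.0 z    0.0  spin 0.000
shift mm x   -0.0 y -526.5 z -100.6  spin -0.140
shift mm x  126.0 y   -0.0 z    0.0  spin 0.000
```

>>> {"method": "servo_tool", "body": {"steps": [{"x": 35, "y": 0, "z": 0, "spin": 0, "hand": 1}, {"x": 35, "y": 0, "z": 0, "spin": 0, "hand": 1}, {"x": 20, "y": 0, "z": 0, "spin": 0, "hand": 1}, {"x": 14, "y": 0, "z": 0, "spin": 0, "hand": 1}, {"x": 0, "y": 0, "z": 0, "spin": 0, "hand": 1}, {"x": 0, "y": 0, "z": 0, "spin": 0, "hand": -1}, {"x": 0, "y": 0, "z": 0, "spin": 0, "hand": -1}, {"x": 0, "y": 0, "z": 0, "spin": 0, "hand": -1}, {"x": 0, "y": 0, "z": 0, "spin": 0, "hand": -1}, {"x": 0, "y": 0, "z": 0, "spin": 0, "hand": -1}, {"x": 0, "y": 0, "z": 0, "spin": 0, "hand": -1}, {"x": 0, "y": 0, "z": 0, "spin": 0, "hand": -1}], "squeeze": 20}}

```text
time: 3.95
ee_pos: [0.5004, -0.362, 0.0755]
tool_rot: [2.943, 1.57, -0.369]
ft_force: [-0.9, 2.9, 5.9]
finger_gap: 0.684
```

>>> {"method": "servo_tool", "body": {"steps": [{"x": -6, "y": 0, "z": 0, "spin": 0, "hand": -1}, {"x": -20, "y": 0, "z": 0, "spin": 0, "hand": -1}, {"x": -40, "y": 0, "z": 0, "spin": 0, "hand": -1}, {"x": -40, "y": 0, "z": 0, "spin": 0, "hand": -1}, {"x": -40, "y": 0, "z": 0, "spin": 0, "hand": -1}, {"x": 0, "y": 0, "z": 0, "spin": 0, "hand": -1}, {"x": 0, "y": 0, "z": 0, "spin": 0, "hand": -1}]}}

```text
time: 4.65
ee_pos: [0.4998, -0.3618, 0.2207]
tool_rot: [-2.493, 1.57, 0.477]
ft_force: [-0.2, -0.5, -3.4]
finger_gap: 0.686
```

>>> {"method": "servo_tool", "body": {"steps": [{"x": 0, "y": -20, "z": -4, "spin": 0, "hand": -1}, {"x": 0, "y": -40, "z": -8, "spin": 0, "hand": -1}, {"x": 0, "y": -40, "z": -8, "spin": 0, "hand": -1}, {"x": 0, "y": -40, "z": -8, "spin": 0, "hand": -1}, {"x": 0, "y": -40, "z": -8, "spin": 0, "hand": -1}, {"x": 0, "y": -40, "z": -8, "spin": 0, "hand": -1}, {"x": 0, "y": -40, "z": -8, "spin": 0, "hand": -1}, {"x": 0, "y": -40, "z": -8, "spin": 0, "hand": -1}, {"x": 0, "y": -40, "z": -8, "spin": 0, "hand": -1}, {"x": 0, "y": -40, "z": -8, "spin": 0, "hand": -1}, {"x": 0, "y": -40, "z": -8, "spin": 0, "hand": -1}, {"x": 0, "y": -40, "z": -8, "spin": 0, "hand": -1}, {"x": 0, "y": -40, "z": -8, "spin": 0, "hand": -1}, {"x": 0, "y": -26, "z": 0, "spin": -0.07, "hand": -1}, {"x": 0, "y": 0, "z": 0, "spin": -0.07, "hand": -1}, {"x": 0, "y": 0, "z": 0, "spin": 0, "hand": -1}, {"x": 0, "y": 0, "z": 0, "spin": 0, "hand": -1}, {"x": 0, "y": 0, "z": 0, "spin": 0, "hand": -1}]}}

```text
time: 6.45
ee_pos: [0.6875, 0.1384, 0.2196]
tool_rot: [0.384, 1.569, -2.79]
ft_force: [0.1, 0.5, -2.3]
finger_gap: 0.686
```

```bash
python3 - <<'E'
from h import *
snap('wrist','w2');snap('scene','s2')
go((.691,.14,.094,268))
E
```

```text
{'time': 6.5, 'ee_pos': [0.688, 0.138, 0.22], 'joints': [0.428, 0.519, 0.22, -0.0, -1.272, 1.11]}
{'time': 6.55, 'ee_pos': [0.688, 0.139, 0.22], 'joints': [0.429, 0.519, 0.22, -0.0, -1.272, 1.11]}
now [0.6878 0.1385 0.2203] psi 268.1 tilt [-0. -0. -1.] q1 0.43 q6 1.11 gap 0.683 F [-0.5  0.3 -2. ] t 6.55
shift mm x  126.3 y   -1.6 z   -3.2  spin 0.002
```

View pics/w2.png

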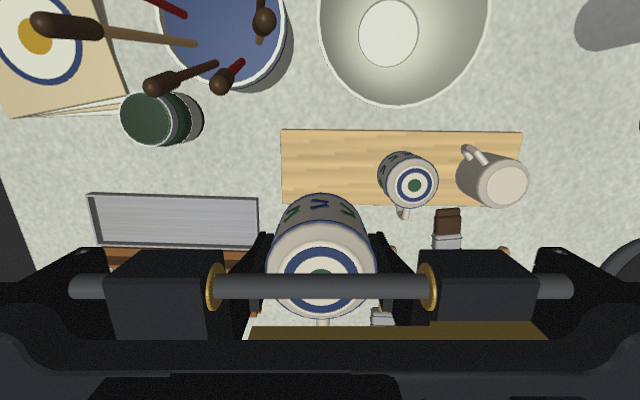

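```bash
python3 - <<'E'
from h import *
m=pickle.load(open("w2.pkl","rb"))
P("board",m,[(281,129),(522,133),(281,204)],.018);P("fin",m,[(414,185)],.08);P("fh",m,[(402,215)],.05);P("blank",m,[(504,187)],.08);P("blankh",m,[(466,150)],.065)
b=at(m,[(281,129),(522,133)],.018);d=b[1]-b[0];print(np.degrees(np.arctan2(d[1],d[0])))
P("tray",m,[(87,194),(258,198)],.014);P("tray2",m,[(94,246)],.014)
E
```

```text
board [[0.749, 0.186], [0.734, -0.12], [0.649, 0.194]]
fin [[0.687, 0.034]]
fh [[0.64, 0.036]]
blank [[0.681, -0.067]]
blankh [[0.722, -0.027]]
-92.91427568123262
tray [[0.672, 0.459], [0.658, 0.226]]
tray2 [[0.593, 0.472]]
```

>>> {"method": "servo_tool", "body": {"steps": [{"x": 30, "y": -1, "z": -4, "spin": 0, "hand": -1}, {"x": 40, "y": 0, "z": 0, "spin": 0, "hand": -1}, {"x": 40, "y": 0, "z": 0, "spin": 0, "hand": -1}, {"x": 40, "y": 0, "z": 0, "spin": 0, "hand": -1}, {"x": 15, "y": 0, "z": 0, "spin": 0, "hand": -1}, {"x": 7, "y": 0, "z": 0, "spin": 0, "hand": -1}, {"x": 4, "y": 0, "z": 0, "spin": 0, "hand": -1}, {"x": 0, "y": 0, "z": 0, "spin": 0, "hand": -1}, {"x": 0, "y": 0, "z": 0, "spin": 0, "hand": -1}]}}

```text
time: 7.45
ee_pos: [0.6932, 0.1407, 0.0468]
tool_rot: [-2.789, 1.567, 0.322]
ft_force: [0.3, -0.0, -2.6]
finger_gap: 0.684
```

>>> {"method": "servo_tool", "body": {"steps": [{"x": 2, "y": 0, "z": 0, "spin": 0, "hand": -1}, {"x": 0, "y": 0, "z": 0, "spin": 0, "hand": -1}, {"x": 0, "y": 0, "z": 0, "spin": 0, "hand": -1}]}}

```text
time: 7.75
ee_pos: [0.692, 0.1403, 0.043]
tool_rot: [-2.698, 1.57, 0.412]
ft_force: [-0.6, 0.1, -1.9]
finger_gap: 0.681
```

>>> {"method": "servo_tool", "body": {"steps": [{"x": 1, "y": 0, "z": 0, "spin": 0, "hand": -1}, {"x": 0, "y": 0, "z": 0, "spin": 0, "hand": -1}, {"x": 0, "y": 0, "z": 0, "spin": 0, "hand": 0.7}, {"x": 0, "y": 0, "z": 0, "spin": 0, "hand": 1}, {"x": 0, "y": 0, "z": 0, "spin": 0, "hand": 1}, {"x": 0, "y": 0, "z": 0, "spin": 0, "hand": 1}, {"x": 0, "y": 0, "z": 0, "spin": 0, "hand": 1}, {"x": -20, "y": 0, "z": 0, "spin": 0, "hand": 1}, {"x": -40, "y": 0, "z": 0, "spin": 0, "hand": 1}, {"x": -40, "y": 0, "z": 0, "spin": 0, "hand": 1}, {"x": -40, "y": 0, "z": 0, "spin": 0, "hand": 1}, {"x": -40, "y": 0, "z": 0, "spin": 0, "hand": 1}, {"x": 0, "y": 0, "z": 0, "spin": 0, "hand": 1}, {"x": 0, "y": 0, "z": 0, "spin": 0, "hand": 1}]}}

```text
time: 9.15
ee_pos: [0.6922, 0.1405, 0.2231]
tool_rot: [-2.545, 1.568, 0.566]
ft_force: [-0.3, 0.5, -0.9]
finger_gap: 1.005
```

>>> {"method": "servo_tool", "body": {"steps": [{"x": -11, "y": -30, "z": 38, "spin": 0, "hand": 1}, {"x": -11, "y": -30, "z": 38, "spin": 0, "hand": 1}, {"x": -11, "y": -30, "z": 38, "spin": 0, "hand": 1}, {"x": -11, "y": -30, "z": 38, "spin": 0, "hand": 1}, {"x": -11, "y": -30, "z": 38, "spin": 0, "hand": 1}, {"x": -11, "y": -30, "z": 38, "spin": 0, "hand": 1}, {"x": -11, "y": -30, "z": 38, "spin": 0, "hand": 1}, {"x": 0, "y": 0, "z": 0, "spin": 0, "hand": 1}, {"x": 0, "y": 0, "z": 0, "spin": 0, "hand": 1}, {"x": 0, "y": 0, "z": 0, "spin": 0, "hand": 1}]}}

```text
time: 10.15
ee_pos: [0.4326, 0.3575, 0.297]
tool_rot: [0.939, 1.568, -2.235]
ft_force: [0.5, -0.3, 0.8]
finger_gap: 1.004
```

```bash
python3 - <<'E'
from h import *
snap('wrist','w3');snap('scene','s3')
go()
E
```

```text
{'time': 10.2, 'ee_pos': [0.433, 0.357, 0.297], 'joints': [0.979, 0.234, -0.021, -0.0, -1.318, 0.56]}
{'time': 10.25, 'ee_pos': [0.433, 0.357, 0.297], 'joints': [0.978, 0.234, -0.021, -0.0, -1.318, 0.56]}
now [0.4332 0.3572 0.2973] psi 268.1 tilt [-0.001 -0.002 -1.   ] q1 0.98 q6 0.56 gap 0.999 F [-0.5 -0.1 -0.8] t 10.25
```

View pics/w3.png

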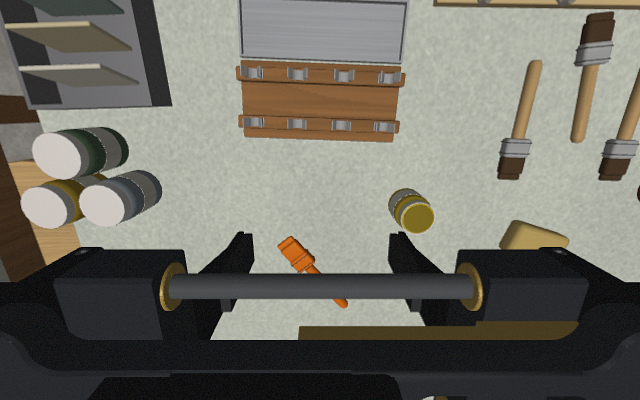

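```bash
python3 - <<'E'
import cv2
f=cv2.imread("pics/w3.png");cv2.imwrite("pics/c3.png",cv2.resize(f[50:150,228:412],None,fx=4,fy=4,interpolation=cv2.INTER_CUBIC))
E
```

```text
(no output)
```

View pics/c3.png

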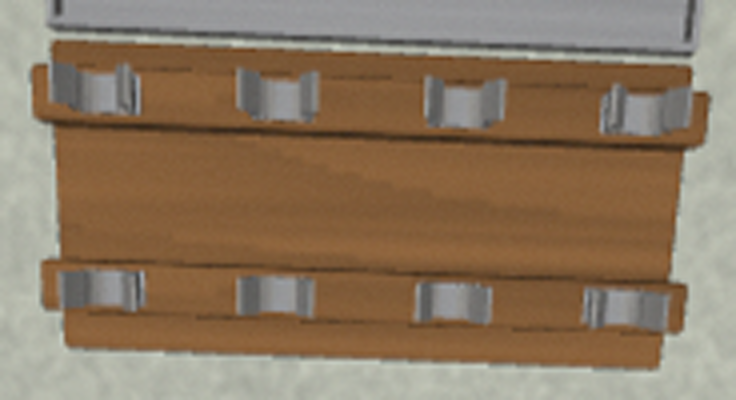

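```bash
python3 - <<'E'
from h import *
from scipy.optimize import least_squares
m=pickle.load(open("w3.pkl","rb"))
far=[(103,95),(280,102),(466,106),(645,113)];near=[(105,290),(278,297),(453,303),(625,310)]
px=np.array(far+near)/4+[228-.4,50-.4]
w=at(m,px,.043);print(np.round(w[:,:2],4).tolist())
Y=np.array([.09,.03,-.03,-.09]*2);X=np.array([.032]*4+[-.032]*4)
def res(p):
    c,s=np.cos(p[2]),np.sin(p[2]);return np.r_[p[0]+c*X-s*Y-w[:,0],p[1]+s*X+c*Y-w[:,1]]
r=least_squares(res,[.53,.37,0]);print("rack",r.x,np.degrees(r.x[2]),np.abs(r.fun).max())
x0,y0,t=r.x;c,s=np.cos(t),np.sin(t)
for y in(.09,.03,-.03,-.09): print(y,np.round([x0-s*y,y0+c*y],4))
# projection of model clip tops for check
pt=lambda x,y,z:(x0+c*x-s*y,y0+s*x+c*y,z)
for y in (.09,-.09):
  for x in (.032,-.032):
    print(y,x,((proj(m,[pt(x,y+.0115,.07),pt(x,y-.0115,.07)])-[228,50])*4).round().tolist())
print("tray corners",[(q).round().tolist() for q in (proj(m,[pt(.057,.1175,.014),pt(.057,-.1175,.014)])-[228,50])*4])
# brushes
P("A?",m,[(533,64),(507,180)],.009)
P("B?",m,[(578,140),(598,14)],.009)
P("C?",m,[(639,82),(610,180)],.009)
E
```

```text
[[0.5663, 0.4444], [0.5621, 0.3841], [0.5588, 0.3204], [0.5545, 0.2589], [0.5022, 0.4505], [0.4977, 0.3885], [0.4935, 0.3256], [0.489, 0.2634]]
rack [ 0.5280033   0.35446868 -0.06835828] -3.916640937738679 0.0040580028828485215
0.09 [0.5342 0.4443]
0.03 [0.5301 0.3844]
-0.03 [0.526  0.3245]
-0.09 [0.5219 0.2647]
0.09 0.032 [[53.0, 82.0], [126.0, 85.0]]
0.09 -0.032 [[63.0, 290.0], [132.0, 292.0]]
-0.09 0.032 [[616.0, 104.0], [688.0, 106.0]]
-0.09 -0.032 [[597.0, 309.0], [665.0, 312.0]]
tray corners [[47.0, 25.0], [698.0, 51.0]]
A? [[0.569, 0.04], [0.395, 0.049]]
B? [[0.457, -0.053], [0.63, -0.038]]
C? [[0.539, -0.123], [0.389, -0.122]]
```

```bash
python3 - <<'E'
from h import *
go((.51,.043,.10,267),(.51,.043,.002,267),(.51,.043,.20,86.1),(.5219,.2647,.2,86.1),(.5219,.2647,.09,86.1),(.5219,.2647,.044,86.1))
E
```

```text
now [0.4332 0.3572 0.2973] psi 268.1 tilt [-0.001 -0.002 -1.   ] q1 0.98 q6 0.56 gap 0.999 F [-0.5 -0.1 -0.8] t 10.25
shift mm x  197.3 y  311.6 z  -87.0  spin 0.020
shift mm x   98.0 y   -0.0 z    0.0  spin 0.000
shift mm x -198.0 y   -0.0 z    0.0  spin -3.126
shift mm x   -0.0 y  222.0 z   -3.2  spin -0.000
shift mm x  110.0 y    0.0 z    0.0  spin -0.000
shift mm x   46.0 y    0.0 z    0.0  spin -0.000
```

>>> {"method": "servo_tool", "body": {"steps": [{"x": 20, "y": 39, "z": -11, "spin": 0.02, "hand": 0.15}, {"x": 25, "y": 39, "z": -11, "spin": 0, "hand": 0.15}, {"x": 25, "y": 39, "z": -11, "spin": 0, "hand": 0.15}, {"x": 25, "y": 39, "z": -11, "spin": 0, "hand": 0.15}, {"x": 25, "y": 39, "z": -11, "spin": 0, "hand": 0.15}, {"x": 25, "y": 39, "z": -11, "spin": 0, "hand": 0.15}, {"x": 26, "y": 39, "z": -11, "spin": 0, "hand": 0.15}, {"x": 26, "y": 38, "z": -10, "spin": 0, "hand": 0.15}, {"x": 0, "y": 0, "z": 0, "spin": 0, "hand": 0.15}, {"x": 0, "y": 0, "z": 0, "spin": 0, "hand": 0.15}, {"x": 0, "y": 0, "z": 0, "spin": 0, "hand": 0.15}]}}

```text
time: 11.35
ee_pos: [0.5053, 0.0436, 0.1021]
tool_rot: [-2.871, 1.569, 0.219]
ft_force: [0.1, -0.6, -0.3]
finger_gap: 0.573
```

```bash
python3 - <<'E'
from h import *
go((.51,.043,.002,267))
m,f=snap('scene','s4')
cv2.imwrite("pics/s4c.png",cv2.resize(f[120:340,140:500],None,fx=2,fy=2))
E
```

```text
now [0.5053 0.0436 0.1021] psi 267.1 tilt [ 0.001  0.    -1.   ] q1 0.41 q6 1.11 gap 0.573 F [ 0.1 -0.6 -0.3] t 11.35
shift mm x  100.1 y    0.3 z   -4.8  spin 0.001
{'time': 11.4, 'ee_pos': [0.505, 0.044, 0.102], 'joints': [0.408, 0.313, -0.443, 0.0, -0.813, 1.113]}
```

View pics/s4c.png

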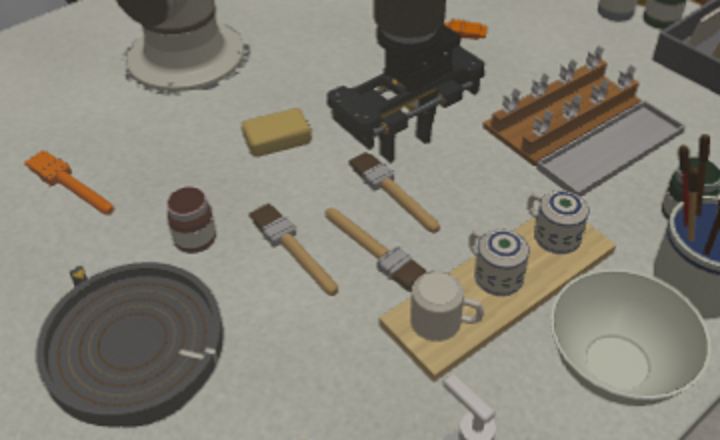

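>>> {"method": "servo_tool", "body": {"steps": [{"x": 40, "y": 0, "z": -5, "spin": 0, "hand": 0.15}, {"x": 30, "y": 0, "z": 0, "spin": 0, "hand": 0.15}, {"x": 18, "y": 0, "z": 0, "spin": 0, "hand": 0.15}, {"x": 9, "y": 0, "z": 0, "spin": 0, "hand": 0.15}, {"x": 0, "y": 0, "z": 0, "spin": 0, "hand": 0.15}, {"x": 0, "y": 0, "z": 0, "spin": 0, "hand": 0.15}, {"x": 0, "y": 0, "z": 0, "spin": 0, "hand": -1}, {"x": 0, "y": 0, "z": 0, "spin": 0, "hand": -1}, {"x": 0, "y": 0, "z": 0, "spin": 0, "hand": -1}, {"x": 0, "y": 0, "z": 0, "spin": 0, "hand": -1}, {"x": 0, "y": 0, "z": 0, "spin": 0, "hand": -1}, {"x": 0, "y": 0, "z": 0, "spin": 0, "hand": -1}], "squeeze": 45}}

```text
time: 12.6
ee_pos: [0.5095, 0.0432, 0.0047]
tool_rot: [2.933, 1.571, -0.259]
ft_force: [-0.3, -0.5, 1.3]
finger_gap: 0.195
```

>>> {"method": "servo_tool", "body": {"steps": [{"x": 0, "y": 0, "z": 0, "spin": 0, "hand": -0.4}, {"x": 0, "y": 0, "z": 0, "spin": 0, "hand": -0.4}, {"x": 3, "y": 0, "z": 0, "spin": 0, "hand": -0.4}, {"x": 0, "y": 0, "z": 0, "spin": 0, "hand": -0.4}, {"x": 0, "y": 0, "z": 0, "spin": 0, "hand": -1}, {"x": 0, "y": 0, "z": 0, "spin": 0, "hand": -1}, {"x": 0, "y": 0, "z": 0, "spin": 0, "hand": -1}, {"x": 0, "y": 0, "z": 0, "spin": 0, "hand": -1}, {"x": 0, "y": 0, "z": 0, "spin": 0, "hand": -1}]}}

```text
time: 13.5
ee_pos: [0.5093, 0.0433, 0.0015]
tool_rot: [-0.001, 1.571, 3.09]
ft_force: [0.3, 0.2, -0.9]
finger_gap: 0.192
```

>>> {"method": "servo_tool", "body": {"steps": [{"x": -5, "y": 0, "z": 0, "spin": 0, "hand": -1}, {"x": -30, "y": 0, "z": 0, "spin": 0, "hand": -1}, {"x": -40, "y": 0, "z": 0, "spin": 0, "hand": -1}, {"x": -40, "y": 0, "z": 0, "spin": 0, "hand": -1}, {"x": -40, "y": 0, "z": 0, "spin": 0, "hand": -1}, {"x": -40, "y": 0, "z": 0, "spin": 0, "hand": -1}, {"x": 0, "y": 0, "z": 0, "spin": 0, "hand": -1}, {"x": 0, "y": 0, "z": 0, "spin": 0.14, "hand": -1}, {"x": 0, "y": 0, "z": 0, "spin": 0.14, "hand": -1}, {"x": 0, "y": 0, "z": 0, "spin": 0.14, "hand": -1}, {"x": 0, "y": 0, "z": 0, "spin": 0.14, "hand": -1}, {"x": 0, "y": 0, "z": 0, "spin": 0.14, "hand": -1}, {"x": 0, "y": 0, "z": 0, "spin": 0.14, "hand": -1}, {"x": 0, "y": 0, "z": 0, "spin": 0.14, "hand": -1}, {"x": 0, "y": 0, "z": 0, "spin": 0.14, "hand": -1}, {"x": 0, "y": 0, "z": 0, "spin": 0.14, "hand": -1}, {"x": 0, "y": 0, "z": 0, "spin": 0.14, "hand": -1}, {"x": 0, "y": 0, "z": 0, "spin": 0.14, "hand": -1}]}}

```text
time: 15.3
ee_pos: [0.5088, 0.0431, 0.196]
tool_rot: [1.677, 1.57, -3.061]
ft_force: [0.4, -1.1, -1.2]
finger_gap: 0.192
```

>>> {"method": "servo_tool", "body": {"steps": [{"x": 0, "y": 0, "z": 0, "spin": 0.14, "hand": -1}, {"x": 0, "y": 0, "z": 0, "spin": 0.14, "hand": -1}, {"x": 0, "y": 0, "z": 0, "spin": 0.14, "hand": -1}, {"x": 0, "y": 0, "z": 0, "spin": 0.14, "hand": -1}, {"x": 0, "y": 0, "z": 0, "spin": 0.14, "hand": -1}, {"x": 0, "y": 0, "z": 0, "spin": 0.14, "hand": -1}, {"x": 0, "y": 0, "z": 0, "spin": 0.14, "hand": -1}, {"x": 0, "y": 0, "z": 0, "spin": 0.14, "hand": -1}, {"x": 0, "y": 0, "z": 0, "spin": 0.14, "hand": -1}, {"x": 0, "y": 0, "z": 0, "spin": 0.14, "hand": -1}, {"x": 0, "y": 0, "z": 0, "spin": 0.14, "hand": -1}, {"x": 0, "y": 0, "z": 0, "spin": 0.077, "hand": -1}, {"x": 0, "y": 0, "z": 0, "spin": 0, "hand": -1}, {"x": 0, "y": 0, "z": 0, "spin": 0, "hand": -1}]}}

```text
time: 16.7
ee_pos: [0.5091, 0.0432, 0.1962]
tool_rot: [-2.904, 1.57, -2.969]
ft_force: [0.4, 0.3, -0.5]
finger_gap: 0.195
```

```bash
python3 - <<'E'
from h import *
go((.5219,.2647,.2,86.1),(.5219,.2647,.09,86.1),(.5219,.2647,.044,86.1))
E
```

```text
now [0.5091 0.0432 0.1962] psi 86.3 tilt [-0.001 -0.    -1.   ] q1 0.40 q6 -2.04 gap 0.195 F [ 0.4  0.3 -0.5] t 16.7
shift mm x   -3.8 y  221.9 z   -1.5  spin 0.004
shift mm x  110.0 y    0.0 z    0.0  spin -0.000
shift mm x   46.0 y    0.0 z    0.0  spin -0.000
```

>>> {"method": "servo_tool", "body": {"steps": [{"x": 0, "y": 20, "z": 0, "spin": 0.004, "hand": -1}, {"x": 0, "y": 40, "z": 0, "spin": 0, "hand": -1}, {"x": 0, "y": 40, "z": 0, "spin": 0, "hand": -1}, {"x": 0, "y": 40, "z": 0, "spin": 0, "hand": -1}, {"x": 0, "y": 40, "z": 0, "spin": 0, "hand": -1}, {"x": 0, "y": 30, "z": -1, "spin": 0, "hand": -1}, {"x": 20, "y": 12, "z": -1, "spin": 0, "hand": -1}, {"x": 40, "y": 0, "z": 0, "spin": 0, "hand": -1}, {"x": 36, "y": 0, "z": 0, "spin": 0, "hand": -1}, {"x": 0, "y": 0, "z": 0, "spin": 0, "hand": -1}, {"x": 0, "y": 0, "z": 0, "spin": 0, "hand": -1}, {"x": 0, "y": 0, "z": 0, "spin": 0, "hand": -1}]}}

```text
time: 17.9
ee_pos: [0.5244, 0.2657, 0.1029]
tool_rot: [0.628, 1.567, 0.559]
ft_force: [0.3, -0.0, -0.6]
finger_gap: 0.189
```

```bash
python3 - <<'E'
from h import *
go((.5219,.2647,.044,86.1))
m,f=snap('side','d5')
a=cv2.resize(f[230:390,180:360],None,fx=3,fy=3);m,g=snap('wrist','w5')
cv2.imwrite("pics/c5.png",np.hstack([a[:300],cv2.resize(g,(480,300))])[:, :800] if 0 else np.vstack([a[60:420,:],cv2.resize(g[:250],(540,211))]))
E
```

```text
now [0.5244 0.2657 0.1029] psi 86.0 tilt [ 0.004  0.002 -1.   ] q1 0.74 q6 -2.39 gap 0.189 F [ 0.3 -0.  -0.6] t 17.9
shift mm x   58.9 y   -1.2 z   -2.4  spin -0.001
{'time': 17.95, 'ee_pos': [0.524, 0.266, 0.103], 'joints': [0.745, 0.43, -0.248, 0.001, -0.888, -2.386]}
{'time': 18.0, 'ee_pos': [0.524, 0.266, 0.103], 'joints': [0.745, 0.43, -0.248, 0.0, -0.888, -2.386]}
```

View pics/c5.png

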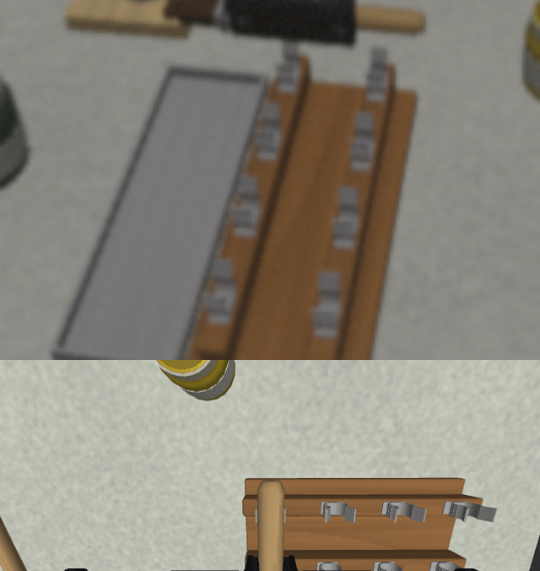

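>>> {"method": "servo_tool", "body": {"steps": [{"x": 12, "y": -1, "z": -1, "spin": 0, "hand": -1}, {"x": 10, "y": 0, "z": 0, "spin": 0, "hand": -1}, {"x": 6, "y": 0, "z": 0, "spin": 0, "hand": -1}, {"x": 6, "y": 0, "z": 0, "spin": 0, "hand": -1}, {"x": 6, "y": 0, "z": 0, "spin": 0, "hand": -1}, {"x": 6, "y": 0, "z": 0, "spin": 0, "hand": -1}, {"x": 6, "y": 0, "z": 0, "spin": 0, "hand": -1}, {"x": 4, "y": 0, "z": 0, "spin": 0, "hand": -1}, {"x": 2, "y": 0, "z": 0, "spin": 0, "hand": -1}, {"x": 0, "y": 0, "z": 0, "spin": 0, "hand": -1}, {"x": 0, "y": 0, "z": 0, "spin": 0, "hand": -1}]}}

```text
time: 19.1
ee_pos: [0.5227, 0.265, 0.0443]
tool_rot: [0.665, 1.568, 0.596]
ft_force: [-1.7, 0.8, 8.7]
finger_gap: 0.193
```

>>> {"method": "servo_tool", "body": {"steps": [{"x": 1, "y": 0, "z": 0, "spin": 0, "hand": -1}, {"x": 0, "y": 0, "z": 0, "spin": 0, "hand": -1}, {"x": 1, "y": 0, "z": 0, "spin": 0, "hand": -1}, {"x": 0, "y": 0, "z": 0, "spin": 0, "hand": -1}]}}

```text
time: 19.5
ee_pos: [0.5228, 0.2651, 0.0442]
tool_rot: [0.548, 1.567, 0.479]
ft_force: [-6.4, -0.0, 18.2]
finger_gap: 0.194
```

>>> {"method": "servo_tool", "body": {"steps": [{"x": 0, "y": 0, "z": 0, "spin": 0, "hand": -0.1}, {"x": 0, "y": 0, "z": 0, "spin": 0, "hand": -0.1}, {"x": 0, "y": 0, "z": 0, "spin": 0, "hand": -0.1}, {"x": 0, "y": 0, "z": 0, "spin": 0, "hand": -0.1}, {"x": -30, "y": 0, "z": 0, "spin": 0, "hand": -0.1}, {"x": -40, "y": 0, "z": 0, "spin": 0, "hand": -0.1}, {"x": -40, "y": 0, "z": 0, "spin": 0, "hand": -0.1}, {"x": -40, "y": 0, "z": 0, "spin": 0, "hand": -0.1}, {"x": 0, "y": 0, "z": 0, "spin": 0, "hand": -0.1}, {"x": 0, "y": 0, "z": 0, "spin": 0, "hand": -0.1}]}}

```text
time: 20.5
ee_pos: [0.5219, 0.264, 0.1911]
tool_rot: [1.106, 1.569, 1.036]
ft_force: [-1.1, -0.9, -0.7]
finger_gap: 0.454
```

```bash
python3 - <<'E'
from h import *
go((.516,-.0465,.10,94))
m,f=snap('scene','s6')
d=bot.camera_model("side");snap('side','d6')
# predicted pixels of brushes A,B for check by difference with first frames
a=cv2.imread("pics/scene0.png");df=cv2.absdiff(a,f).max(2)>40
ys,xs=np.nonzero(df[200:270,255:350]);print("diff px in AB/C region",len(xs))
cv2.imwrite("pics/c6.png",np.vstack([cv2.resize(f[120:280,250:490],None,fx=3,fy=3)[:, :720],cv2.resize(cv2.imread('pics/d6.png')[250:290,180:360],(720,160))])[:600])
E
```

```text
now [0.5219 0.264  0.1911] psi 86.0 tilt [ 0.001  0.001 -1.   ] q1 0.74 q6 -2.39 gap 0.454 F [-1.1 -0.9 -0.7] t 20.5
shift mm x   91.1 y -310.1 z   16.0  spin -0.140
{'time': 20.55, 'ee_pos': [0.521, 0.264, 0.19], 'joints': [0.745, 0.342, -0.143, -0.001, -1.087, -2.386]}
{'time': 20.6, 'ee_pos': [0.521, 0.263, 0.189], 'joints': [0.745, 0.342, -0.144, -0.001, -1.087, -2.386]}
diff px in AB/C region 295
```

View pics/c6.png

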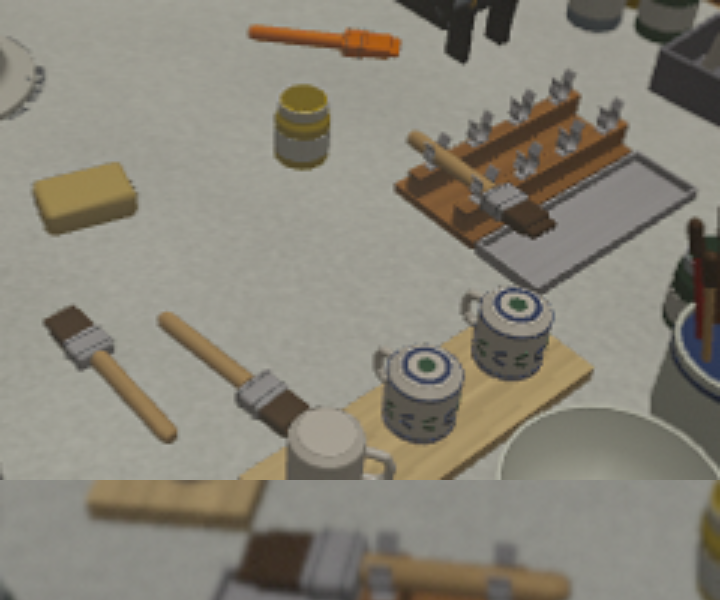

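```bash
python3 - <<'E'
from h import *
m=bot.camera_model('scene')
P("B",m,[(304.5,225.5),(349,262)],.009);P("A",m,[(306.5,264),(269,225.5)],.009)
print(proj(m,[(.4545,-.05,.009),(.567,-.129,.009)]))
E
```

```text
B [[0.46, -0.05], [0.63, -0.044]]
A [[0.566, -0.128], [0.397, -0.123]]
[[303.13472142 224.36642583]
 [306.38550739 264.5735964 ]]
```

>>> {"method": "servo_tool", "body": {"steps": [{"x": 0, "y": -40, "z": 2, "spin": 0, "hand": 0.15}, {"x": 0, "y": -40, "z": 2, "spin": 0, "hand": 0.15}, {"x": 0, "y": -40, "z": 2, "spin": 0, "hand": 0.15}, {"x": 0, "y": -40, "z": 2, "spin": 0, "hand": 0.15}, {"x": 15, "y": -40, "z": 2, "spin": 0, "hand": 0.15}, {"x": 20, "y": -40, "z": 2, "spin": 0, "hand": 0.15}, {"x": 25, "y": -40, "z": 2, "spin": 0, "hand": 0.15}, {"x": 30, "y": -30, "z": 2, "spin": -0.14, "hand": 0.15}, {"x": 0, "y": 0, "z": 0, "spin": 0, "hand": 0.15}, {"x": 0, "y": 0, "z": 0, "spin": 0, "hand": 0.15}, {"x": 0, "y": 0, "z": 0, "spin": 0, "hand": 0.15}]}}

```text
time: 21.7
ee_pos: [0.5167, -0.0459, 0.1007]
tool_rot: [-0.478, 1.57, -0.408]
ft_force: [0.8, 0.3, -0.4]
finger_gap: 0.577
```

```bash
python3 - <<'E'
from h import *
go((.516,-.047,.0015,94))
E
```

```text
now [ 0.5167 -0.0459  0.1007] psi 94.0 tilt [ 0. -0. -1.] q1 0.22 q6 -1.73 gap 0.577 F [ 0.8  0.3 -0.4] t 21.7
shift mm x   99.2 y   -1.1 z   -0.7  spin 0.000
```

>>> {"method": "servo_tool", "body": {"steps": [{"x": 40, "y": -1, "z": 0, "spin": 0, "hand": 0.15}, {"x": 30, "y": 0, "z": 0, "spin": 0, "hand": 0.15}, {"x": 18, "y": 0, "z": 0, "spin": 0, "hand": 0.15}, {"x": 10, "y": 0, "z": 0, "spin": 0, "hand": 0.15}, {"x": 0, "y": 0, "z": 0, "spin": 0, "hand": 0.15}, {"x": 0, "y": 0, "z": 0, "spin": 0, "hand": 0.15}]}}

```text
time: 22.3
ee_pos: [0.5173, -0.0467, 0.0036]
tool_rot: [0.031, 1.569, 0.102]
ft_force: [-0.1, 0.4, 0.2]
finger_gap: 0.575
```

>>> {"method": "servo_tool", "body": {"steps": [{"x": 2, "y": 0, "z": 0, "spin": 0, "hand": -1}, {"x": 0, "y": 0, "z": 0, "spin": 0, "hand": -1}, {"x": 0, "y": 0, "z": 0, "spin": 0, "hand": -1}, {"x": 0, "y": 0, "z": 0, "spin": 0, "hand": -1}, {"x": 0, "y": 0, "z": 0, "spin": 0, "hand": -1}, {"x": 0, "y": 0, "z": 0, "spin": 0, "hand": -1}, {"x": 0, "y": 0, "z": 0, "spin": 0, "hand": -1}, {"x": 0, "y": 0, "z": 0, "spin": 0, "hand": -1}]}}

```text
time: 23.1
ee_pos: [0.5162, -0.0475, 0.0007]
tool_rot: [-0.23, 1.571, -0.16]
ft_force: [-0.8, 1.2, 3.0]
finger_gap: 0.196
```

>>> {"method": "servo_tool", "body": {"steps": [{"x": -5, "y": 0, "z": 0, "spin": 0, "hand": -1}, {"x": -30, "y": 0, "z": 0, "spin": 0, "hand": -1}, {"x": -40, "y": 0, "z": 0, "spin": 0, "hand": -1}, {"x": -40, "y": 0, "z": 0, "spin": 0, "hand": -1}, {"x": -40, "y": 0, "z": 0, "spin": 0, "hand": -1}, {"x": -40, "y": 0, "z": 0, "spin": 0.13, "hand": -1}, {"x": 0, "y": 0, "z": 0, "spin": 0.008, "hand": -1}, {"x": 0, "y": 0, "z": 0, "spin": 0, "hand": -1}, {"x": 0, "y": 0, "z": 0, "spin": 0, "hand": -1}]}}

```text
time: 24.0
ee_pos: [0.515, -0.0475, 0.1942]
tool_rot: [-3.091, 1.568, 3.124]
ft_force: [0.8, 0.2, -1.1]
finger_gap: 0.195
```

```bash
python3 - <<'E'
from h import *
go((.526,.3245,.195,86.1),(.526,.3245,.1,86.1))
E
```

```text
now [ 0.515  -0.0475  0.1942] psi 86.1 tilt [-0.003  0.    -1.   ] q1 0.22 q6 -1.86 gap 0.195 F [ 0.8  0.2 -1.1] t 24.0
shift mm x   -0.8 y  371.9 z  -14.3  spin 0.000
shift mm x   95.0 y    0.0 z    0.0  spin -0.000
```

>>> {"method": "servo_tool", "body": {"steps": [{"x": 0, "y": 20, "z": -1, "spin": 0, "hand": -1}, {"x": 0, "y": 40, "z": -1, "spin": 0, "hand": -1}, {"x": 0, "y": 40, "z": -2, "spin": 0, "hand": -1}, {"x": 0, "y": 40, "z": -2, "spin": 0, "hand": -1}, {"x": 0, "y": 40, "z": -2, "spin": 0, "hand": -1}, {"x": 0, "y": 40, "z": -2, "spin": 0, "hand": -1}, {"x": 0, "y": 40, "z": -2, "spin": 0, "hand": -1}, {"x": 0, "y": 40, "z": -2, "spin": 0, "hand": -1}, {"x": 0, "y": 40, "z": 0, "spin": 0, "hand": -1}, {"x": 15, "y": 32, "z": 0, "spin": 0, "hand": -1}, {"x": 40, "y": 0, "z": 0, "spin": 0, "hand": -1}, {"x": 38, "y": 0, "z": 0, "spin": 0, "hand": -1}, {"x": 0, "y": 0, "z": 0, "spin": 0, "hand": -1}, {"x": 0, "y": 0, "z": 0, "spin": 0, "hand": -1}, {"x": 0, "y": 0, "z": 0, "spin": 0, "hand": -1}]}}

```text
time: 25.5
ee_pos: [0.5288, 0.3253, 0.1044]
tool_rot: [0.61, 1.568, 0.542]
ft_force: [-0.0, 0.6, -0.4]
finger_gap: 0.192
```

```bash
python3 - <<'E'
from h import *
go((.526,.3245,.0435,86.1))
E
```

```text
now [0.5288 0.3253 0.1044] psi 86.1 tilt [ 0.003  0.002 -1.   ] q1 0.81 q6 -2.45 gap 0.192 F [-0.   0.6 -0.4] t 25.5
shift mm x   60.9 y   -1.0 z   -2.7  spin 0.000
```

>>> {"method": "servo_tool", "body": {"steps": [{"x": 12, "y": -1, "z": -2, "spin": 0, "hand": -1}, {"x": 12, "y": 0, "z": 0, "spin": 0, "hand": -1}, {"x": 6, "y": 0, "z": 0, "spin": 0, "hand": -1}, {"x": 6, "y": 0, "z": 0, "spin": 0, "hand": -1}, {"x": 6, "y": 0, "z": 0, "spin": 0, "hand": -1}, {"x": 6, "y": 0, "z": 0, "spin": 0, "hand": -1}, {"x": 6, "y": 0, "z": 0, "spin": 0, "hand": -1}, {"x": 4, "y": 0, "z": 0, "spin": 0, "hand": -1}, {"x": 2, "y": 0, "z": 0, "spin": 0, "hand": -1}, {"x": 1, "y": 0, "z": 0, "spin": 0, "hand": -1}, {"x": 1, "y": 0, "z": 0, "spin": 0, "hand": -1}, {"x": 0, "y": 0, "z": 0, "spin": 0, "hand": -1}, {"x": 0, "y": 0, "z": 0, "spin": 0, "hand": -1}]}}

```text
time: 26.8
ee_pos: [0.5261, 0.3249, 0.0435]
tool_rot: [0.652, 1.568, 0.585]
ft_force: [-3.6, 0.7, 14.5]
finger_gap: 0.194
```

>>> {"method": "servo_tool", "body": {"steps": [{"x": 0, "y": 0, "z": 0, "spin": 0, "hand": -0.1}, {"x": 0, "y": 0, "z": 0, "spin": 0, "hand": -0.1}, {"x": 0, "y": 0, "z": 0, "spin": 0, "hand": -0.1}, {"x": 0, "y": 0, "z": 0, "spin": 0, "hand": -0.1}, {"x": -30, "y": 0, "z": 0, "spin": 0, "hand": -0.1}, {"x": -40, "y": 0, "z": 0, "spin": 0, "hand": -0.1}, {"x": -40, "y": 0, "z": 0, "spin": 0, "hand": -0.1}, {"x": -40, "y": 0, "z": 0, "spin": 0, "hand": -0.1}, {"x": 0, "y": 0, "z": 0, "spin": 0, "hand": -0.1}, {"x": 0, "y": 0, "z": 0, "spin": 0, "hand": -0.1}]}}

```text
time: 27.8
ee_pos: [0.5255, 0.3239, 0.1912]
tool_rot: [1.158, 1.569, 1.09]
ft_force: [0.3, 0.4, 0.2]
finger_gap: 0.449
```

```bash
python3 - <<'E'
from h import *
a=cv2.imread("pics/s6.png");m,f=snap('scene','s7');snap('side','d7')
d=(cv2.absdiff(a,f).max(2)>50)
print("A region changed px",d[215:275,258:315].sum(),"board",d[215:300,330:450].sum(),"rack brush1",d[155:200,380:440].sum())
go((.505,-.126,.1,87.5))
E
```

```text
{'time': 27.85, 'ee_pos': [0.525, 0.323, 0.19], 'joints': [0.814, 0.395, -0.061, -0.001, -1.116, -2.453]}
{'time': 27.9, 'ee_pos': [0.525, 0.323, 0.189], 'joints': [0.814, 0.396, -0.062, -0.001, -1.116, -2.453]}
A region changed px 90 board 204 rack brush1 173
now [0.5247 0.3232 0.1889] psi 86.1 tilt [-0.003 -0.002 -1.   ] q1 0.81 q6 -2.45 gap 0.449 F [0.4 0.  0. ] t 27.9
shift mm x   88.9 y -449.4 z   11.1  spin -0.025
```

>>> {"method": "servo_tool", "body": {"steps": [{"x": 0, "y": -35, "z": 1, "spin": 0, "hand": 0.15}, {"x": 0, "y": -40, "z": 1, "spin": 0, "hand": 0.15}, {"x": 0, "y": -40, "z": 1, "spin": 0, "hand": 0.15}, {"x": 0, "y": -40, "z": 1, "spin": 0, "hand": 0.15}, {"x": 0, "y": -40, "z": 1, "spin": 0, "hand": 0.15}, {"x": 0, "y": -40, "z": 1, "spin": 0, "hand": 0.15}, {"x": 0, "y": -40, "z": 1, "spin": 0, "hand": 0.15}, {"x": 0, "y": -40, "z": 1, "spin": 0, "hand": 0.15}, {"x": 20, "y": -40, "z": 1, "spin": 0, "hand": 0.15}, {"x": 30, "y": -40, "z": 1, "spin": 0, "hand": 0.15}, {"x": 20, "y": -40, "z": 1, "spin": 0, "hand": 0.15}, {"x": 19, "y": -14, "z": 0, "spin": -0.025, "hand": 0.15}, {"x": 0, "y": 0, "z": 0, "spin": 0, "hand": 0.15}, {"x": 0, "y": 0, "z": 0, "spin": 0, "hand": 0.15}, {"x": 0, "y": 0, "z": 0, "spin": 0, "hand": 0.15}]}}

```text
time: 29.4
ee_pos: [0.5064, -0.1242, 0.1019]
tool_rot: [-0.211, 1.57, -0.253]
ft_force: [0.4, 0.8, 0.4]
finger_gap: 0.573
```

```bash
python3 - <<'E'
from h import *
go((.505,-.126,.0015,87.5))
E
```

```text
now [ 0.5064 -0.1242  0.1019] psi 87.6 tilt [ 0.001 -0.    -1.   ] q1 0.07 q6 -1.68 gap 0.573 F [0.4 0.8 0.4] t 29.4
shift mm x  100.4 y   -1.8 z   -1.3  spin 0.001
```

>>> {"method": "servo_tool", "body": {"steps": [{"x": 40, "y": -2, "z": -1, "spin": 0, "hand": 0.15}, {"x": 30, "y": 0, "z": 0, "spin": 0, "hand": 0.15}, {"x": 18, "y": 0, "z": 0, "spin": 0, "hand": 0.15}, {"x": 11, "y": 0, "z": 0, "spin": 0, "hand": 0.15}, {"x": 0, "y": 0, "z": 0, "spin": 0, "hand": 0.15}, {"x": 0, "y": 0, "z": 0, "spin": 0, "hand": 0.15}, {"x": 1, "y": 0, "z": 0, "spin": 0, "hand": -1}, {"x": 0, "y": 0, "z": 0, "spin": 0, "hand": -1}, {"x": 0, "y": 0, "z": 0, "spin": 0, "hand": -1}, {"x": 0, "y": 0, "z": 0, "spin": 0, "hand": -1}, {"x": 0, "y": 0, "z": 0, "spin": 0, "hand": -1}, {"x": 0, "y": 0, "z": 0, "spin": 0, "hand": -1}, {"x": 0, "y": 0, "z": 0, "spin": 0, "hand": -1}, {"x": 0, "y": 0, "z": 0, "spin": 0, "hand": -1}]}}

```text
time: 30.8
ee_pos: [0.5049, -0.1269, 0.0018]
tool_rot: [-0.035, 1.57, -0.078]
ft_force: [0.1, 1.1, 3.7]
finger_gap: 0.194
```

>>> {"method": "servo_tool", "body": {"steps": [{"x": -5, "y": 0, "z": 0, "spin": 0, "hand": -1}, {"x": -30, "y": 0, "z": 0, "spin": 0, "hand": -1}, {"x": -40, "y": 0, "z": 0, "spin": 0, "hand": -1}, {"x": -40, "y": 0, "z": 0, "spin": 0, "hand": -1}, {"x": -40, "y": 0, "z": 0, "spin": 0, "hand": -1}, {"x": -40, "y": 0, "z": 0, "spin": 0, "hand": -1}, {"x": 0, "y": 0, "z": 0, "spin": 0, "hand": -1}, {"x": 0, "y": 0, "z": 0, "spin": -0.14, "hand": -1}, {"x": 0, "y": 0, "z": 0, "spin": -0.14, "hand": -1}, {"x": 0, "y": 0, "z": 0, "spin": -0.14, "hand": -1}, {"x": 0, "y": 0, "z": 0, "spin": -0.14, "hand": -1}, {"x": 0, "y": 0, "z": 0, "spin": -0.14, "hand": -1}, {"x": 0, "y": 0, "z": 0, "spin": -0.14, "hand": -1}, {"x": 0, "y": 0, "z": 0, "spin": -0.14, "hand": -1}, {"x": 0, "y": 0, "z": 0, "spin": -0.14, "hand": -1}, {"x": 0, "y": 0, "z": 0, "spin": -0.14, "hand": -1}, {"x": 0, "y": 0, "z": 0, "spin": -0.14, "hand": -1}, {"x": 0, "y": 0, "z": 0, "spin": -0.14, "hand": -1}]}}

```text
time: 32.6
ee_pos: [0.504, -0.1268, 0.1956]
tool_rot: [1.442, 1.569, 2.944]
ft_force: [1.0, 1.8, -1.1]
finger_gap: 0.191
```

>>> {"method": "servo_tool", "body": {"steps": [{"x": 0, "y": 0, "z": 0, "spin": -0.14, "hand": -1}, {"x": 0, "y": 0, "z": 0, "spin": -0.14, "hand": -1}, {"x": 0, "y": 0, "z": 0, "spin": -0.14, "hand": -1}, {"x": 0, "y": 0, "z": 0, "spin": -0.14, "hand": -1}, {"x": 0, "y": 0, "z": 0, "spin": -0.14, "hand": -1}, {"x": 0, "y": 0, "z": 0, "spin": -0.14, "hand": -1}, {"x": 0, "y": 0, "z": 0, "spin": -0.14, "hand": -1}, {"x": 0, "y": 0, "z": 0, "spin": -0.14, "hand": -1}, {"x": 0, "y": 0, "z": 0, "spin": -0.14, "hand": -1}, {"x": 0, "y": 0, "z": 0, "spin": -0.14, "hand": -1}, {"x": 0, "y": 0, "z": 0, "spin": -0.14, "hand": -1}, {"x": 0, "y": 0, "z": 0, "spin": -0.037, "hand": -1}, {"x": 0, "y": 0, "z": 0, "spin": 0, "hand": -1}, {"x": 0, "y": 0, "z": 0, "spin": 0, "hand": -1}]}}

```text
time: 34.0
ee_pos: [0.5043, -0.1268, 0.196]
tool_rot: [-0.086, 1.57, 2.987]
ft_force: [0.9, 0.9, -1.0]
finger_gap: 0.194
```

```bash
python3 - <<'E'
from h import *
go((.5301,.3844,.195,266.1),(.5301,.3844,.1,266.1))
E
```

```text
now [ 0.5043 -0.1268  0.196 ] psi 266.1 tilt [-0.001  0.    -1.   ] q1 0.07 q6 1.44 gap 0.194 F [ 0.9  0.9 -1. ] t 34.0
shift mm x    1.0 y -511.8 z    9.4  spin -0.001
shift mm x   95.0 y   -0.0 z    0.0  spin -0.000
```

>>> {"method": "servo_tool", "body": {"steps": [{"x": 0, "y": -20, "z": 0, "spin": 0, "hand": -1}, {"x": 0, "y": -40, "z": 1, "spin": 0, "hand": -1}, {"x": 0, "y": -40, "z": 1, "spin": 0, "hand": -1}, {"x": 0, "y": -40, "z": 1, "spin": 0, "hand": -1}, {"x": 0, "y": -40, "z": 1, "spin": 0, "hand": -1}, {"x": 0, "y": -40, "z": 1, "spin": 0, "hand": -1}, {"x": 0, "y": -40, "z": 1, "spin": 0, "hand": -1}, {"x": 0, "y": -40, "z": 1, "spin": 0, "hand": -1}, {"x": 0, "y": -40, "z": 1, "spin": 0, "hand": -1}, {"x": 0, "y": -40, "z": 0, "spin": 0, "hand": -1}, {"x": 0, "y": -40, "z": 0, "spin": 0, "hand": -1}, {"x": 0, "y": -40, "z": 0, "spin": 0, "hand": -1}, {"x": 0, "y": -40, "z": 0, "spin": 0, "hand": -1}, {"x": 15, "y": -12, "z": 0, "spin": 0, "hand": -1}, {"x": 40, "y": 0, "z": 0, "spin": 0, "hand": -1}, {"x": 40, "y": 0, "z": 0, "spin": 0, "hand": -1}, {"x": 0, "y": 0, "z": 0, "spin": 0, "hand": -1}, {"x": 0, "y": 0, "z": 0, "spin": 0, "hand": -1}, {"x": 0, "y": 0, "z": 0, "spin": 0, "hand": -1}]}}

```text
time: 35.9
ee_pos: [0.5329, 0.3854, 0.1042]
tool_rot: [-2.416, 1.566, 0.658]
ft_force: [1.3, 0.7, -0.9]
finger_gap: 0.193
```

```bash
python3 - <<'E'
from h import *
go((.5301,.3844,.0435,266.1))
E
```

```text
now [0.5329 0.3854 0.1042] psi 266.1 tilt [ 0.004  0.003 -1.   ] q1 0.87 q6 0.63 gap 0.193 F [ 1.3  0.7 -0.9] t 35.9
shift mm x   60.7 y    1.1 z    2.7  spin 0.000
```

>>> {"method": "servo_tool", "body": {"steps": [{"x": 12, "y": 1, "z": 2, "spin": 0, "hand": -1}, {"x": 12, "y": 0, "z": 0, "spin": 0, "hand": -1}, {"x": 6, "y": 0, "z": 0, "spin": 0, "hand": -1}, {"x": 6, "y": 0, "z": 0, "spin": 0, "hand": -1}, {"x": 6, "y": 0, "z": 0, "spin": 0, "hand": -1}, {"x": 6, "y": 0, "z": 0, "spin": 0, "hand": -1}, {"x": 6, "y": 0, "z": 0, "spin": 0, "hand": -1}, {"x": 4, "y": 0, "z": 0, "spin": 0, "hand": -1}, {"x": 2, "y": 0, "z": 0, "spin": 0, "hand": -1}, {"x": 1, "y": 0, "z": 0, "spin": 0, "hand": -1}, {"x": 1, "y": 0, "z": 0, "spin": 0, "hand": -1}, {"x": 0, "y": 0, "z": 0, "spin": 0, "hand": -1}, {"x": 0, "y": 0, "z": 0, "spin": 0, "hand": -1}]}}

```text
time: 37.2
ee_pos: [0.5303, 0.3848, 0.0445]
tool_rot: [-2.553, 1.567, 0.522]
ft_force: [-7.0, -1.8, 20.5]
finger_gap: 0.197
```

>>> {"method": "servo_tool", "body": {"steps": [{"x": 0, "y": 0, "z": 0, "spin": 0, "hand": -0.1}, {"x": 0, "y": 0, "z": 0, "spin": 0, "hand": -0.1}, {"x": 0, "y": 0, "z": 0, "spin": 0, "hand": -0.1}, {"x": 0, "y": 0, "z": 0, "spin": 0, "hand": -0.1}, {"x": -30, "y": 0, "z": 0, "spin": 0, "hand": -0.1}, {"x": -40, "y": 0, "z": 0, "spin": 0, "hand": -0.1}, {"x": -40, "y": 0, "z": 0, "spin": 0, "hand": -0.1}, {"x": -40, "y": 0, "z": 0, "spin": 0, "hand": -0.1}, {"x": 0, "y": 0, "z": 0, "spin": 0, "hand": -0.1}, {"x": 0, "y": 0, "z": 0, "spin": 0, "hand": -0.1}]}}

```text
time: 38.2
ee_pos: [0.5295, 0.3838, 0.1901]
tool_rot: [-1.893, 1.569, 1.18]
ft_force: [-0.6, 0.1, -0.3]
finger_gap: 0.451
```

```bash
python3 - <<'E'
from h import *
snap('side','d8')
a=np.radians(-12);go((.4995+.0955*np.cos(a),-.362+.0955*np.sin(a),.19,168))
E
```

```text
{'time': 38.25, 'ee_pos': [0.529, 0.383, 0.188], 'joints': [0.874, 0.457, 0.035, -0.001, -1.151, 0.629]}
now [0.5288 0.3832 0.1885] psi 266.1 tilt [-0.002 -0.001 -1.   ] q1 0.87 q6 0.63 gap 0.448 F [-0.  -0.3 -0.3] t 38.25
shift mm x   -1.5 y  758.9 z -116.1  spin 1.712
```

>>> {"method": "servo_tool", "body": {"steps": [{"x": 0, "y": 20, "z": -4, "spin": 0, "hand": -0.1}, {"x": 0, "y": 45, "z": -7, "spin": 0, "hand": -0.1}, {"x": 0, "y": 45, "z": -7, "spin": 0, "hand": -0.1}, {"x": 0, "y": 45, "z": -7, "spin": 0, "hand": -0.1}, {"x": 0, "y": 45, "z": -7, "spin": 0, "hand": -0.1}, {"x": 0, "y": 45, "z": -7, "spin": 0, "hand": -0.1}, {"x": 0, "y": 45, "z": -7, "spin": 0, "hand": -0.1}, {"x": 0, "y": 45, "z": -7, "spin": 0, "hand": -0.1}, {"x": 0, "y": 45, "z": -7, "spin": 0, "hand": -0.1}, {"x": 0, "y": 45, "z": -7, "spin": 0, "hand": -0.1}, {"x": 0, "y": 45, "z": -7, "spin": 0, "hand": -0.1}, {"x": 0, "y": 45, "z": -7, "spin": 0, "hand": -0.1}, {"x": 0, "y": 45, "z": -7, "spin": 0, "hand": -0.1}, {"x": 0, "y": 45, "z": -7, "spin": 0, "hand": -0.1}, {"x": 0, "y": 45, "z": -7, "spin": 0, "hand": -0.1}, {"x": 0, "y": 45, "z": -7, "spin": 0, "hand": -0.1}, {"x": 0, "y": 45, "z": -7, "spin": 0, "hand": -0.1}, {"x": 0, "y": 19, "z": 0, "spin": 0, "hand": -0.1}]}}

```text
time: 40.05
ee_pos: [0.5917, -0.3855, 0.1865]
tool_rot: [-0.195, 1.566, 2.875]
ft_force: [0.3, -0.0, 0.1]
finger_gap: 0.45
```

>>> {"method": "servo_tool", "body": {"steps": [{"x": 0, "y": 0, "z": 0, "spin": 0.14, "hand": -0.1}, {"x": 0, "y": 0, "z": 0, "spin": 0.14, "hand": -0.1}, {"x": 0, "y": 0, "z": 0, "spin": 0.14, "hand": -0.1}, {"x": 0, "y": 0, "z": 0, "spin": 0.14, "hand": -0.1}, {"x": 0, "y": 0, "z": 0, "spin": 0.14, "hand": -0.1}, {"x": 0, "y": 0, "z": 0, "spin": 0.14, "hand": -0.1}, {"x": 0, "y": 0, "z": 0, "spin": 0.14, "hand": -0.1}, {"x": 0, "y": 0, "z": 0, "spin": 0.14, "hand": -0.1}, {"x": 0, "y": 0, "z": 0, "spin": 0.14, "hand": -0.1}, {"x": 0, "y": 0, "z": 0, "spin": 0.14, "hand": -0.1}, {"x": 0, "y": 0, "z": 0, "spin": 0.14, "hand": -0.1}, {"x": 0, "y": 0, "z": 0, "spin": 0.14, "hand": -0.1}, {"x": 0, "y": 0, "z": 0, "spin": 0.032, "hand": -0.1}, {"x": 0, "y": 0, "z": 0, "spin": 0, "hand": -0.1}, {"x": 0, "y": 0, "z": 0, "spin": 0, "hand": -0.1}]}}

```text
time: 41.55
ee_pos: [0.593, -0.3812, 0.1885]
tool_rot: [1.334, 1.569, 2.697]
ft_force: [0.1, -0.3, 0.3]
finger_gap: 0.45
```

```bash
python3 - <<'E'
from h import *
a=np.radians(-12);go((.4995+.0955*np.cos(a),-.362+.0955*np.sin(a),.057,168))
E
```

```text
now [ 0.593  -0.3812  0.1885] psi 168.1 tilt [-0.002  0.001 -1.   ] q1 -0.34 q6 0.13 gap 0.450 F [ 0.1 -0.3  0.3] t 41.55
shift mm x  131.5 y   -0.1 z   -0.6  spin 0.001
```

Down to the rim, close, then turn.

>>> {"method": "servo_tool", "body": {"steps": [{"x": 40, "y": 0, "z": -0.5, "spin": 0, "hand": -0.1}, {"x": 40, "y": 0, "z": 0, "spin": 0, "hand": -0.1}, {"x": 30, "y": 0, "z": 0, "spin": 0, "hand": -0.1}, {"x": 15, "y": 0, "z": 0, "spin": 0, "hand": -0.1}, {"x": 5, "y": 0, "z": 0, "spin": 0, "hand": -0.1}, {"x": 0, "y": 0, "z": 0, "spin": 0, "hand": -0.1}, {"x": 0, "y": 0, "z": 0, "spin": 0, "hand": -1}, {"x": 0, "y": 0, "z": 0, "spin": 0, "hand": -1}, {"x": 0, "y": 0, "z": 0, "spin": 0, "hand": -1}, {"x": 0, "y": 0, "z": 0, "spin": 0, "hand": -1}, {"x": 0, "y": 0, "z": 0, "spin": 0, "hand": -1}, {"x": 0, "y": 0, "z": 0, "spin": 0, "hand": -1}], "squeeze": 15}}

```text
time: 42.75
ee_pos: [0.5955, -0.3822, 0.0604]
tool_rot: [-1.681, 1.566, -0.32]
ft_force: [4.1, 0.5, -0.2]
finger_gap: 0.107
```

>>> {"method": "servo_tool", "body": {"steps": [{"x": 0, "y": 0.8, "z": 12.2, "spin": -0.128, "hand": -1}, {"x": 0, "y": 0.8, "z": 12.2, "spin": -0.128, "hand": -1}, {"x": 0, "y": 0.8, "z": 12.2, "spin": -0.128, "hand": -1}, {"x": 0, "y": 0.8, "z": 12.2, "spin": -0.128, "hand": -1}, {"x": 0, "y": 0.8, "z": 12.2, "spin": -0.128, "hand": -1}]}}

```text
time: 43.25
ee_pos: [0.5892, -0.3214, 0.0604]
tool_rot: [-2.158, 1.566, -0.15]
ft_force: [3.8, 2.5, 0.1]
finger_gap: 0.105
```

```bash
python3 - <<'E'
from h import *
a=np.radians(-12+36.7);go((.4995+.0955*np.cos(a),-.362+.0955*np.sin(a),.057,168+36.7))
E
```

```text
now [ 0.5892 -0.3214  0.0604] psi 205.0 tilt [ 0.005 -0.001 -1.   ] q1 -0.26 q6 0.70 gap 0.105 F [3.8 2.5 0.1] t 43.25
shift mm x    3.4 y    3.0 z    0.6  spin 0.006
```

>>> {"method": "servo_tool", "body": {"steps": [{"x": 0, "y": 0.8, "z": 12.2, "spin": -0.128, "hand": -1}, {"x": 0, "y": 0.8, "z": 12.2, "spin": -0.128, "hand": -1}, {"x": 0, "y": 0.8, "z": 12.2, "spin": -0.128, "hand": -1}, {"x": 0, "y": 0.8, "z": 12.2, "spin": -0.128, "hand": -1}, {"x": 0, "y": 0.8, "z": 12.2, "spin": -0.128, "hand": -1}, {"x": 0, "y": 0.8, "z": 12.2, "spin": -0.128, "hand": -1}, {"x": 0, "y": 0.8, "z": 12.2, "spin": -0.128, "hand": -1}, {"x": 0, "y": 0.8, "z": 12.2, "spin": -0.128, "hand": -1}, {"x": 0, "y": 0.8, "z": 12.2, "spin": -0.128, "hand": -1}, {"x": 0, "y": 0.8, "z": 12.2, "spin": -0.128, "hand": -1}, {"x": 0, "y": 0.8, "z": 12.2, "spin": -0.128, "hand": -1}, {"x": 0, "y": 0.8, "z": 12.2, "spin": -0.128, "hand": -1}, {"x": 0, "y": 0.8, "z": 12.2, "spin": -0.128, "hand": -1}, {"x": 0, "y": 0.8, "z": 12.2, "spin": -0.128, "hand": -1}, {"x": 0, "y": 0.8, "z": 12.2, "spin": -0.128, "hand": -1}, {"x": 0, "y": 0, "z": 0, "spin": 0, "hand": -1}, {"x": 0, "y": 0, "z": 0, "spin": 0, "hand": -1}]}}

```text
time: 44.95
ee_pos: [0.4333, -0.2952, 0.0603]
tool_rot: [1.657, 1.569, -0.706]
ft_force: [1.4, -2.0, 2.6]
finger_gap: 0.102
```

```bash
python3 - <<'E'
from h import *
p,R,psi,o=pose();go()
d=p[:2]-[.5015,-.362];print("phi",np.degrees(np.arctan2(d[1],d[0])),np.hypot(*d))
print("joints",np.round(o["joints"],2))
snap("wrist","w9")
E
```

```text
now [ 0.4333 -0.2952  0.0603] psi 314.6 tilt [ 0.001 -0.001 -1.   ] q1 -0.29 q6 2.64 gap 0.102 F [ 1.4 -2.   2.6] t 44.95
phi 135.59171287218047 0.09548179663334175
joints [-0.29  0.4  -0.45  0.   -0.73  2.64]
{'time': 45.0, 'ee_pos': [0.433, -0.295, 0.06], 'joints': [-0.287, 0.397, -0.447, 0.001, -0.726, 2.637]}
```

View pics/w9.png

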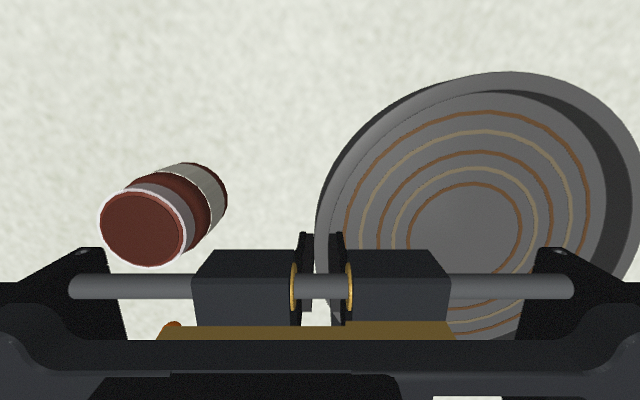

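>>> {"method": "servo_tool", "body": {"steps": [{"x": 0, "y": 0, "z": 0, "spin": 0, "hand": -0.3}, {"x": 0, "y": 0, "z": 0, "spin": 0, "hand": -0.3}, {"x": 0, "y": 0, "z": 0, "spin": 0, "hand": -0.3}, {"x": 0, "y": 0, "z": 0, "spin": 0, "hand": -0.3}, {"x": -20, "y": 0, "z": 0, "spin": 0, "hand": -0.3}, {"x": -40, "y": 0, "z": 0, "spin": 0, "hand": 1}, {"x": -40, "y": 0, "z": 0, "spin": 0, "hand": 1}, {"x": -40, "y": 31, "z": 28, "spin": 0, "hand": 1}, {"x": -40, "y": 31, "z": 28, "spin": 0, "hand": 1}, {"x": -40, "y": 31, "z": 28, "spin": 0, "hand": 1}, {"x": 0, "y": 0, "z": 0, "spin": 0, "hand": 1}, {"x": 0, "y": 0, "z": 0, "spin": 0, "hand": 1}, {"x": 0, "y": 0, "z": 0, "spin": 0, "hand": 1}]}}

```text
time: 46.3
ee_pos: [0.4369, -0.4015, 0.2616]
tool_rot: [-1.495, 1.567, 2.427]
ft_force: [-0.3, -0.4, -0.2]
finger_gap: 0.963
```

```bash
python3 - <<'E'
from h import *
m,f=snap("wrist","w10");go()
c=proj(m,[(.501,-.362,.06)])[0];print(c)
x,y=int(c[0]),int(c[1]);x0=max(0,x-130);y0=max(0,y-120);print(x0,y0)
cv2.imwrite("pics/c10.png",cv2.resize(f[y0:y0+230,x0:x0+260],None,fx=2.5,fy=2.5,interpolation=cv2.INTER_CUBIC))
E
```

```text
{'time': 46.35, 'ee_pos': [0.437, -0.401, 0.262], 'joints': [-0.471, 0.308, -0.006, -0.001, -1.259, 2.822]}
now [ 0.437  -0.4014  0.2616] psi 314.7 tilt [-0.003  0.002 -1.   ] q1 -0.47 q6 2.82 gap 0.974 F [-0.5  0.6  0.4] t 46.35
[335.28767831 118.46843171]
205 0
```

View pics/c10.png

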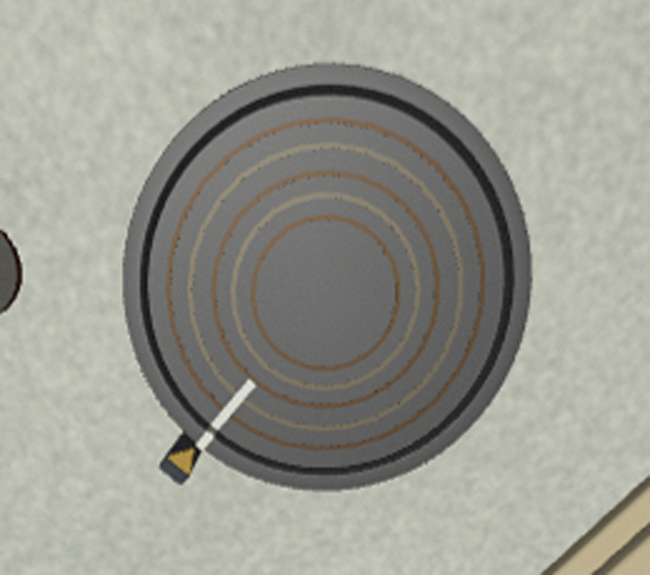

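```bash
python3 - <<'E'
from h import *
m=pickle.load(open("w10.pkl","rb"));f=cv2.imread("pics/w10.png")
k=lambda *p:[(x/2.5+205-.3,y/2.5-.3) for x,y in p]
P("mark in (.052)",m,k((252,382)),.052);P("mark out(.068)",m,k((201,446)),.068)
P("ptr tip,post corners",m,k((193,437),(188,434),(202,446),(160,466),(180,485)),.068)
g=cv2.GaussianBlur(f,(3,3),0).astype(np.float32).mean(2)
# inner brown ring / dark ring fits: dark groove between rim and disc at inner rim: fit outer rim edge
from scipy.optimize import least_squares
c=np.array([.501,-.362,.068])
for it in range(4):
    pts=[]
    for a in np.radians(np.arange(0,360,3)):
        if 160<np.degrees(a)<205: continue
        u=np.array([np.cos(a),np.sin(a),0]);rs=np.linspace(.09,.112,45)
        q=proj(m,c+rs[:,None]*u).astype(np.float32);v=cv2.remap(g,q[:,:1],q[:,1:],cv2.INTER_LINEAR).ravel()
        pts.append((c+rs[np.argmax(np.diff(v))]*u)[:2])
    pts=np.array(pts);r=least_squares(lambda p:np.hypot(*(pts-p[:2]).T)-p[2],[*c[:2],.1],loss="soft_l1",f_scale=.001).x;c[:2]=r[:2]
print("wheel",r)
hs=cv2.cvtColor(f,cv2.COLOR_BGR2HSV);w=(hs[...,2]>170)&(hs[...,1]<25);ys,xs=np.nonzero(w[145:190,275:312]);print(len(xs))
q=at(m,np.c_[xs+275,ys+145],.052)[:,:2];d=q-r[:2];rr=np.hypot(*d.T);s=(rr>.055)&(rr<.085);print("white px angle",np.degrees(np.arctan2(d[s,1],d[s,0])%(2*np.pi)).mean(),s.sum())
# blank cup from w2 & w1-era frames
for n in("s6","s7"):
    pass
E
```

```text
mark in (.052) [[0.443, -0.365]]
mark out(.068) [[0.402, -0.368]]
ptr tip,post corners [[0.403, -0.362], [0.402, -0.359], [0.403, -0.369], [0.379, -0.36], [0.379, -0.375]]
wheel [ 0.50153986 -0.36540264  0.09618283]
220
white px angle 180.3714509828075 74
```

>>> {"method": "servo_tool", "body": {"steps": [{"x": 0, "y": -3, "z": -21, "spin": 0, "hand": 1}, {"x": 0, "y": -7, "z": -41, "spin": 0, "hand": 1}, {"x": 0, "y": -7, "z": -41, "spin": 0, "hand": 1}, {"x": 0, "y": -7, "z": -41, "spin": 0, "hand": 1}, {"x": 0, "y": -7, "z": -41, "spin": 0, "hand": 1}, {"x": 0, "y": -7, "z": -41, "spin": 0, "hand": 1}, {"x": 0, "y": -7, "z": -41, "spin": 0, "hand": 1}, {"x": 0, "y": -7, "z": -41, "spin": 0, "hand": 1}, {"x": 0, "y": -5, "z": -20, "spin": 0, "hand": 1}, {"x": 0, "y": 0, "z": 0, "spin": 0, "hand": 1}, {"x": 0, "y": 0, "z": 0, "spin": 0, "hand": 1}, {"x": 0, "y": 0, "z": 0, "spin": 0, "hand": 1}]}}

```text
time: 47.55
ee_pos: [0.6299, -0.1321, 0.2631]
tool_rot: [-0.64, 1.57, -3.002]
ft_force: [0.0, 0.0, -0.5]
finger_gap: 0.999
```

```bash
python3 - <<'E'
from h import *
m,f=snap("wrist","w11");go()
c=proj(m,[(.682,-.069,.08)])[0]
x0,y0=int(c[0])-65,max(0,int(c[1])-60);print(x0,y0)
a=cv2.resize(f[y0:y0+130,x0:x0+130],(400,400),interpolation=cv2.INTER_CUBIC)
g=cv2.imread("pics/w10.png")[140:205,255:320];b=cv2.resize(g,(400,400),interpolation=cv2.INTER_CUBIC)
cv2.imwrite("pics/c11.png",np.hstack([a,b]))
E
```

```text
{'time': 47.6, 'ee_pos': [0.63, -0.132, 0.263], 'joints': [0.044, 0.394, 0.125, 0.0, -1.302, 2.306]}
now [ 0.6299 -0.1323  0.2633] psi 314.6 tilt [-0.001 -0.    -1.   ] q1 0.04 q6 2.31 gap 1.001 F [-0.6 -0.4 -0.2] t 47.6
249 51
```

View pics/c11.png

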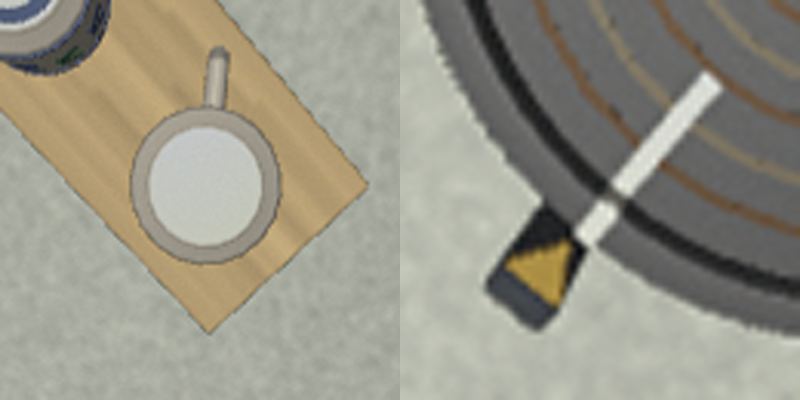

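```bash
cat > mk.py <<'E'
from h import *
def mark(n,ctr,box):
    m=pickle.load(open(n+".pkl","rb"));f=cv2.imread(f"pics/{n}.png");hs=cv2.cvtColor(f,cv2.COLOR_BGR2HSV).astype(int)
    msk=np.zeros(f.shape[:2],bool);x0,y0,x1,y1=box;msk[y0:y1,x0:x1]=1
    def cen(sel,z,r0,r1):
        ys,xs=np.nonzero(sel&msk);w=at(m,np.c_[xs,ys],z)[:,:2];r=np.hypot(*(w-ctr).T);w=w[(r>r0)&(r<r1)]
        return len(w),w.mean(0).round(4)
    white=(hs[...,2]>150)&(hs[...,1]<22)
    gold=(hs[...,0]>12)&(hs[...,0]<30)&(hs[...,1]>110)
    print(n,"gold",cen(gold,.070,.095,.13),"rimwhite",cen(white,.068,.090,.1),"disc in",cen(white,.052,.056,.07),"disc out",cen(white,.052,.07,.085))
E
python3 - <<'E'
from mk import *
mark("w10",np.array([.501,-.364]),(262,145,312,195));mark("w1",np.array([.5,-.3625]),(395,110,430,140));mark("w1",np.array([.5,-.3625]),(255,145,300,180))
s=3.077;k=lambda *p:[(x/s+249-.3,y/s+51-.3) for x,y in p]
m=pickle.load(open("w11.pkl","rb"))
P("blank top",m,k((206,187)),.08);c=at(m,k((206,187)),.08)[0,:2]
for z in(.06,.066,.072):
    t=at(m,k((219,50)),z)[0,:2]-c;print("z",z,"handle",np.degrees(np.arctan2(t[1],t[0])),np.hypot(*t))
E
```

```text
w10 gold (70, array([ 0.3912, -0.3662])) rimwhite (55, array([ 0.4058, -0.3767])) disc in (38, array([ 0.4371, -0.3656])) disc out (44, array([ 0.4235, -0.3665]))
w1 gold (76, array([ 0.3911, -0.3668])) rimwhite (23, array([ 0.4017, -0.3639])) disc in (0, array([nan, nan])) disc out (0, array([nan, nan]))mk.py:7: RuntimeWarning: Mean of empty slice.
  return len(w),w.mean(0).round(4)
  ret = um.true_divide(
Traceback (most recent call last):
  File "mk.py", line 10, in mark
    print(n,"gold",cen(gold,.070,.095,.13),"rimwhite",cen(white,.068,.090,.1),"disc in",cen(white,.052,.056,.07),"disc out",cen(white,.052,.07,.085))
                   ~~~^^^^^^^^^^^^^^^^^^^^
  File "mk.py", line 6, in cen
    ys,xs=np.nonzero(sel&msk);w=at(m,np.c_[xs,ys],z)[:,:2];r=np.hypot(*(w-ctr).T);w=w[(r>r0)&(r<r1)]
                                ~~^^^^^^^^^^^^^^^^^^
  File "h.py", line 8, in at
    C,d=ray(m,px);s=(z-C[2])/d[:,2];return C+s[:,None]*d
        ~~~^^^^^^
  File "h.py", line 5, in ray
    p=cv2.undistortPoints(np.array(px,float).reshape(-1,1,2),K,np.array(m["dist_coeffs"])).reshape(-1,2)
      ~~~~~~~~~~~~~~~~~~~^^^^^^^^^^^^^^^^^^^^^^^^^^^^^^^^^^^^^^^^^^^^^^^^^^^^^^^^^^^^^^^^^
cv2.error: OpenCV(4.12.0) /io/opencv/modules/calib3d/src/undistort.dispatch.cpp:347: error: (-215:Assertion failed) CV_IS_MAT(_src) && CV_IS_MAT(_dst) && (_src->rows == 1 || _src->cols == 1) && (_dst->rows == 1 || _dst->cols == 1) && _src->cols + _src->rows - 1 == _dst->rows + _dst->cols - 1 && (CV_MAT_TYPE(_src->type) == CV_32FC2 || CV_MAT_TYPE(_src->type) == CV_64FC2) && (CV_MAT_TYPE(_dst->type) == CV_32FC2 || CV_MAT_TYPE(_dst->type) == CV_64FC2) in function 'cvUndistortPointsInternal'
```

```bash
python3 - <<'E'
from h import *
s=3.077;k=lambda *p:[(x/s+249-.3,y/s+51-.3) for x,y in p]
m=pickle.load(open("w11.pkl","rb"))
P("blank top",m,k((206,187)),.08);c=at(m,k((206,187)),.08)[0,:2]
for z in(.05,.06,.07):
    t=at(m,k((219,50)),z)[0,:2]-c;print("z",z,"handle",np.degrees(np.arctan2(t[1],t[0])),np.hypot(*t))
go((.682,-.069,.2,310),(.682,-.069,.041,310))
E
```

```text
blank top [[0.683, -0.07]]
z 0.05 handle 39.14882675283015 0.05219092596316798
z 0.06 handle 38.969664007938725 0.05084778981435498
z 0.07 handle 38.78078131602803 0.04950517783118701
now [ 0.6299 -0.1323  0.2633] psi 314.6 tilt [-0.001 -0.    -1.   ] q1 0.04 q6 2.31 gap 1.001 F [-0.6 -0.4 -0.2] t 47.6
shift mm x   63.3 y   -8.5 z  -81.6  spin 0.081
shift mm x  159.0 y    0.0 z   -0.0  spin 0.000
```

>>> {"method": "servo_tool", "body": {"steps": [{"x": 20, "y": -4, "z": -41, "spin": 0.05, "hand": 1}, {"x": 20, "y": -4, "z": -41, "spin": 0.047, "hand": 1}, {"x": 20, "y": 0, "z": 0, "spin": 0, "hand": 1}, {"x": 0, "y": 0, "z": 0, "spin": 0, "hand": 1}, {"x": 0, "y": 0, "z": 0, "spin": 0, "hand": 1}, {"x": 0, "y": 0, "z": 0, "spin": 0, "hand": 1}]}}

```text
time: 48.2
ee_pos: [0.6852, -0.0707, 0.2054]
tool_rot: [2.357, 1.568, -0.103]
ft_force: [0.4, 0.1, 0.0]
finger_gap: 0.998
```

```bash
python3 - <<'E'
from h import *
go((.6825,-.0695,.041,309))
E
```

```text
now [ 0.6852 -0.0707  0.2054] psi 309.1 tilt [ 0.003 -0.    -1.   ] q1 0.13 q6 2.12 gap 0.998 F [0.4 0.1 0. ] t 48.2
shift mm x  164.4 y   -2.6 z    1.4  spin 0.001
```

>>> {"method": "servo_tool", "body": {"steps": [{"x": 40, "y": -2, "z": 1, "spin": 0, "hand": 1}, {"x": 40, "y": 0, "z": 0, "spin": 0, "hand": 1}, {"x": 40, "y": 0, "z": 0, "spin": 0, "hand": 1}, {"x": 30, "y": 0, "z": 0, "spin": 0, "hand": 1}, {"x": 12, "y": 0, "z": 0, "spin": 0, "hand": 1}, {"x": 0, "y": 0, "z": 0, "spin": 0, "hand": 1}, {"x": 0, "y": 0, "z": 0, "spin": 0, "hand": 1}, {"x": 0, "y": 0, "z": 0, "spin": 0, "hand": -1}, {"x": 0, "y": 0, "z": 0, "spin": 0, "hand": -1}, {"x": 0, "y": 0, "z": 0, "spin": 0, "hand": -1}, {"x": 0, "y": 0, "z": 0, "spin": 0, "hand": -1}, {"x": 0, "y": 0, "z": 0, "spin": 0, "hand": -1}, {"x": 0, "y": 0, "z": 0, "spin": 0, "hand": -1}, {"x": 0, "y": 0, "z": 0, "spin": 0, "hand": -1}, {"x": 0, "y": 0, "z": 0, "spin": 0, "hand": -1}], "squeeze": 20}}

```text
time: 49.7
ee_pos: [0.6833, -0.0685, 0.0419]
tool_rot: [2.243, 1.57, -0.215]
ft_force: [-0.3, -0.3, 3.8]
finger_gap: 0.682
```

```bash
python3 -c "
from h import *
go()"
```

```text
now [ 0.6833 -0.0685  0.0419] psi 309.2 tilt [ 0.001 -0.    -1.   ] q1 0.14 q6 2.12 gap 0.682 F [-0.3 -0.3  3.8] t 49.7
```

Gripped (offset TCP–mouth about 24 mm). Lift and spin.

>>> {"method": "servo_tool", "body": {"steps": [{"x": -5, "y": 0, "z": 0, "spin": 0, "hand": -1}, {"x": -25, "y": 0, "z": 0, "spin": 0, "hand": -1}, {"x": -40, "y": 0, "z": 0, "spin": 0, "hand": -1}, {"x": -40, "y": 0, "z": 0, "spin": 0, "hand": -1}, {"x": -40, "y": 0, "z": 0, "spin": 0, "hand": -1}, {"x": -30, "y": 0, "z": 0, "spin": 0, "hand": -1}, {"x": 0, "y": 0, "z": 0, "spin": 0.14, "hand": -1}, {"x": 0, "y": 0, "z": 0, "spin": 0.14, "hand": -1}, {"x": 0, "y": 0, "z": 0, "spin": 0.14, "hand": -1}, {"x": 0, "y": 0, "z": 0, "spin": 0.14, "hand": -1}, {"x": 0, "y": 0, "z": 0, "spin": 0.14, "hand": -1}, {"x": 0, "y": 0, "z": 0, "spin": 0.14, "hand": -1}, {"x": 0, "y": 0, "z": 0, "spin": 0.14, "hand": -1}, {"x": 0, "y": 0, "z": 0, "spin": 0.14, "hand": -1}, {"x": 0, "y": 0, "z": 0, "spin": 0.14, "hand": -1}, {"x": 0, "y": 0, "z": 0, "spin": 0.14, "hand": -1}, {"x": 0, "y": 0, "z": 0, "spin": 0.14, "hand": -1}, {"x": 0, "y": 0, "z": 0, "spin": 0.14, "hand": -1}]}}

```text
time: 51.5
ee_pos: [0.682, -0.0682, 0.2198]
tool_rot: [0.776, 1.568, 2.915]
ft_force: [0.1, -0.1, -1.6]
finger_gap: 0.683
```

>>> {"method": "servo_tool", "body": {"steps": [{"x": 0, "y": 0, "z": 0, "spin": 0.14, "hand": -1}, {"x": 0, "y": 0, "z": 0, "spin": 0.14, "hand": -1}, {"x": 0, "y": 0, "z": 0, "spin": 0.14, "hand": -1}, {"x": 0, "y": 0, "z": 0, "spin": 0.14, "hand": -1}, {"x": 0, "y": 0, "z": 0, "spin": 0.14, "hand": -1}, {"x": 0, "y": 0, "z": 0, "spin": 0.14, "hand": -1}, {"x": 0, "y": 0, "z": 0, "spin": 0.14, "hand": -1}, {"x": 0, "y": 0, "z": 0, "spin": 0.14, "hand": -1}, {"x": 0, "y": 0, "z": 0, "spin": 0.14, "hand": -1}, {"x": 0, "y": 0, "z": 0, "spin": 0.14, "hand": -1}, {"x": 0, "y": 0, "z": 0, "spin": 0.14, "hand": -1}, {"x": 0, "y": 0, "z": 0, "spin": 0.14, "hand": -1}, {"x": 0, "y": 0, "z": 0, "spin": 0.14, "hand": -1}, {"x": 0, "y": 0, "z": 0, "spin": 0.14, "hand": -1}, {"x": 0, "y": 0, "z": 0, "spin": 0.14, "hand": -1}, {"x": 0, "y": 0, "z": 0, "spin": 0.017, "hand": -1}, {"x": 0, "y": 0, "z": 0, "spin": 0, "hand": -1}, {"x": 0, "y": 0, "z": 0, "spin": 0, "hand": -1}]}}

```text
time: 53.3
ee_pos: [0.6826, -0.0684, 0.2208]
tool_rot: [2.974, 1.57, 3.004]
ft_force: [-0.9, -0.1, -1.8]
finger_gap: 0.687
```

```bash
python3 - <<'E'
from h import *
go((.5005,-.364,.22,91.5))
E
```

```text
now [ 0.6826 -0.0684  0.2208] psi 91.7 tilt [-0.001  0.    -1.   ] q1 0.14 q6 -1.68 gap 0.687 F [-0.9 -0.1 -1.8] t 53.3
shift mm x    0.8 y -290.1 z -190.8  spin 0.004
```

>>> {"method": "servo_tool", "body": {"steps": [{"x": 0, "y": -18, "z": -12, "spin": 0, "hand": -1}, {"x": 0, "y": -36, "z": -24, "spin": 0, "hand": -1}, {"x": 0, "y": -36, "z": -24, "spin": 0, "hand": -1}, {"x": 0, "y": -36, "z": -24, "spin": 0, "hand": -1}, {"x": 0, "y": -36, "z": -24, "spin": 0, "hand": -1}, {"x": 0, "y": -36, "z": -24, "spin": 0, "hand": -1}, {"x": 0, "y": -36, "z": -24, "spin": 0, "hand": -1}, {"x": 0, "y": -36, "z": -24, "spin": 0, "hand": -1}, {"x": 0, "y": -20, "z": 0, "spin": 0, "hand": -1}, {"x": 40, "y": 0, "z": 0, "spin": 0, "hand": -1}, {"x": 40, "y": 0, "z": 0, "spin": 0, "hand": -1}, {"x": 30, "y": 0, "z": 0, "spin": 0, "hand": -1}, {"x": 0, "y": 0, "z": 0, "spin": 0, "hand": -1}, {"x": 0, "y": 0, "z": 0, "spin": 0, "hand": -1}, {"x": 0, "y": 0, "z": 0, "spin": 0, "hand": -1}]}}

```text
time: 54.8
ee_pos: [0.5124, -0.3643, 0.1139]
tool_rot: [-0.568, 1.566, -0.54]
ft_force: [0.4, 0.3, -0.5]
finger_gap: 0.685
```

```bash
python3 - <<'E'
from h import *
go((.5005,-.364,.076,91.5))
E
```

```text
now [ 0.5124 -0.3643  0.1139] psi 91.6 tilt [ 0.004 -0.002 -1.   ] q1 -0.36 q6 -1.18 gap 0.685 F [ 0.4  0.3 -0.5] t 54.8
shift mm x   37.9 y    0.6 z  -11.9  spin 0.003
```

>>> {"method": "servo_tool", "body": {"steps": [{"x": 0, "y": 0, "z": -11, "spin": 0, "hand": -1}, {"x": 15, "y": 0, "z": 0, "spin": 0, "hand": -1}, {"x": 10, "y": 0, "z": 0, "spin": 0, "hand": -1}, {"x": 5, "y": 0, "z": 0, "spin": 0, "hand": -1}, {"x": 2, "y": 0, "z": 0, "spin": 0, "hand": -1}, {"x": 0, "y": 0, "z": 0, "spin": 0, "hand": -1}, {"x": 0, "y": 0, "z": 0, "spin": 0, "hand": -1}]}}

```text
time: 55.5
ee_pos: [0.5004, -0.3639, 0.0798]
tool_rot: [-0.641, 1.57, -0.613]
ft_force: [-0.7, -0.4, 0.2]
finger_gap: 0.686
```

```bash
python3 - <<'E'
from h import *
go((.5005,-.364,.076,91.5))
E
```

```text
now [ 0.5004 -0.3639  0.0798] psi 91.6 tilt [ 0.001 -0.001 -1.   ] q1 -0.37 q6 -1.18 gap 0.686 F [-0.7 -0.4  0.2] t 55.5
shift mm x    3.8 y   -0.1 z    0.1  spin 0.002
```

>>> {"method": "servo_tool", "body": {"steps": [{"x": 2, "y": 0, "z": 0, "spin": 0, "hand": -1}, {"x": 0, "y": 0, "z": 0, "spin": 0, "hand": -1}, {"x": 0, "y": 0, "z": 0, "spin": 0, "hand": -1}]}}

```text
time: 55.8
ee_pos: [0.5, -0.3637, 0.0773]
tool_rot: [-1.062, 1.571, -1.034]
ft_force: [-0.3, -0.8, -2.0]
finger_gap: 0.684
```

Lower 1 mm more, release gently, lift and move to the earlier viewing pose.

>>> {"method": "servo_tool", "body": {"steps": [{"x": 1, "y": 0, "z": 0, "spin": 0, "hand": -1}, {"x": 0, "y": 0, "z": 0, "spin": 0, "hand": -1}, {"x": 0, "y": 0, "z": 0, "spin": 0, "hand": 0.6}, {"x": 0, "y": 0, "z": 0, "spin": 0, "hand": 1}, {"x": 0, "y": 0, "z": 0, "spin": 0, "hand": 1}, {"x": 0, "y": 0, "z": 0, "spin": 0, "hand": 1}, {"x": 0, "y": 0, "z": 0, "spin": 0, "hand": 1}, {"x": -20, "y": 0, "z": 0, "spin": 0, "hand": 1}, {"x": -40, "y": 0, "z": 0, "spin": 0, "hand": 1}, {"x": -40, "y": 0, "z": 0, "spin": 0, "hand": 1}, {"x": -40, "y": 0, "z": 20, "spin": 0, "hand": 1}, {"x": -40, "y": 0, "z": 40, "spin": 0, "hand": 1}, {"x": 0, "y": 0, "z": 20, "spin": 0, "hand": 1}, {"x": 0, "y": 0, "z": 0, "spin": 0, "hand": 1}, {"x": 0, "y": 0, "z": 0, "spin": 0, "hand": 1}, {"x": 0, "y": 0, "z": 0, "spin": 0, "hand": 1}]}}

```text
time: 57.4
ee_pos: [0.5743, -0.3615, 0.2507]
tool_rot: [2.761, 1.569, 2.788]
ft_force: [-0.2, -0.2, -0.8]
finger_gap: 0.998
```

```bash
python3 - <<'E'
from h import *
m,f=snap("wrist","w12");go()
_,sc=snap("scene","s12")
c=proj(m,[(.5,-.364,.06)])[0];x0,y0=int(c[0])-100,max(0,int(c[1])-100);print(x0,y0)
a=cv2.resize(f[y0:y0+200,x0:x0+200],(600,600)[:2],interpolation=cv2.INTER_CUBIC)[:600]
b=cv2.resize(sc[130:240,350:480],(200,170)); r=np.zeros((600,200,3),np.uint8);r[:170]=b;b2=cv2.resize(sc[225:295,330:420],(200,156));r[180:336]=b2
b3=cv2.resize(sc[245:340,150:260],(200,173));r[346:519]=b3
cv2.imwrite("pics/c12.png",np.hstack([a,r]))
E
```

```text
{'time': 57.45, 'ee_pos': [0.574, -0.362, 0.251], 'joints': [-0.324, 0.463, 0.203, 0.0, -1.312, -1.219]}
now [ 0.5743 -0.3616  0.251 ] psi 91.6 tilt [-0.002  0.001 -1.   ] q1 -0.32 q6 -1.22 gap 1.003 F [0.4 0.8 0.5] t 57.45
{'time': 57.5, 'ee_pos': [0.574, -0.362, 0.251], 'joints': [-0.324, 0.463, 0.204, 0.0, -1.312, -1.219]}
220 19
```

View pics/c12.png

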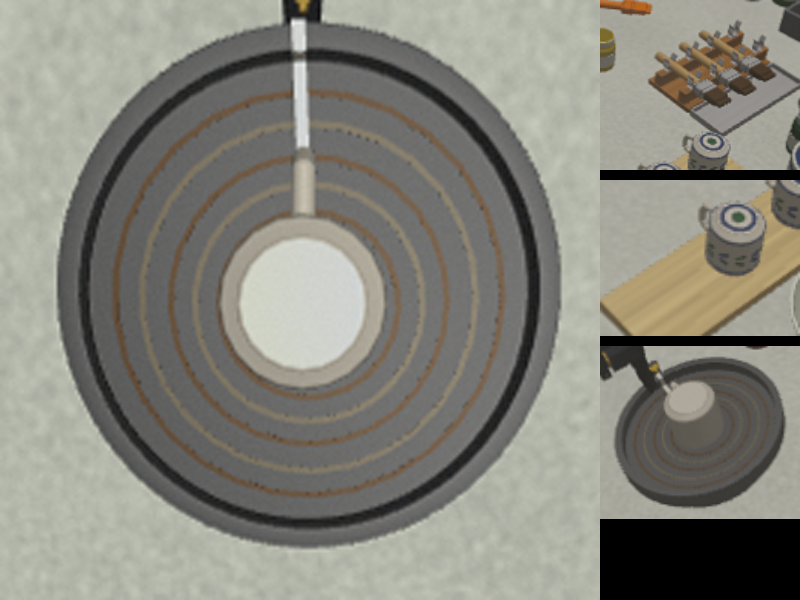

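```bash
python3 - <<'E'
from h import *
m=pickle.load(open("w12.pkl","rb"));f=cv2.imread("pics/w12.png");hs=cv2.cvtColor(f,cv2.COLOR_BGR2HSV).astype(int)
gold=(hs[...,0]>12)&(hs[...,0]<30)&(hs[...,1]>110);gold[:, :300]=0;gold[:,345:]=0;gold[30:]=0
ys,xs=np.nonzero(gold);print("gold",at(m,np.c_[xs,ys],.07)[:,:2].mean(0).round(4),len(xs))
P("mark out,in",m,[(220+298.5/3,19+23/3)],.068);P("in",m,[(220+303/3,19+145/3)],.052);P("cup top",m,[(220+302.5/3,19+303/3)],.114)
P("rim L,R,T,B",m,[(220+58/3,19+283/3),(220+560/3,19+283/3),(320+3,19+22/3),(322.5,19+548/3)],.068)
go()
E
```

```text
gold [ 0.3909 -0.3665] 124
mark out,in [[0.402, -0.367]]
in [[0.44, -0.365]]
cup top [[0.499, -0.363]]
rim L,R,T,B [[0.495, -0.46], [0.49, -0.262], [0.402, -0.363], [0.602, -0.358]]
now [ 0.5744 -0.3617  0.2513] psi 91.6 tilt [-0.001  0.    -1.   ] q1 -0.32 q6 -1.22 gap 1.004 F [-0.1  0.3  0.4] t 57.5
```

```bash
python3 -c "
from bench import bot
print(bot.job_done())"
```

```text
the job is handed in; nothing more can be done
None
```

The changeover is finished and handed in at about 57.5 s of the 210 s allowed. `job_done` gave no verdict, so what follows is from my own last checks.

- **Painted cup:** it stands mouth down on the free end of the ware board, with its handle pointing the same way as the finished cup's. I checked this by eye in the scene picture.
- **Brushes:** all three brushes lying on the bench are in adjacent clip pairs with their bristles over the tray. Each handle pushed home at about 52 mm, and the last scene picture shows all three in place. I saw no fourth brush and left the orange look-alikes alone.
- **Wheel:** I turned it about 147° by the rim while it was empty. In the last picture the mark is about 1–2 mm off the pointer's line; the limit is 6 mm. An earlier, blurrier estimate from another view suggested 3–5 mm.
- **Blank cup:** it stands about 3–4 mm from the wheel's centre (limit 12 mm), with its handle lying along the mark.
- **Disagreement between views:** the wheel's centre came out 2–4 mm apart from one view to another, so those distances are good to a few millimetres.

The finished cup looked undisturbed in the last pictures and no jar was touched by any move. The gripper was open and clear of everything when I handed in.

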